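# Run the weld bosses through the descaling barrel

### The arm

A 6-joint arm with a two-finger parallel gripper is mounted at the origin on the work surface. World frame = base frame: x ahead of the robot, y to its left, z up, the work surface at z = 0. Lengths are in m, angles in degrees, forces in N, time in s.
With the tool pointing down it reaches from about 0.4 to 0.825 m from the base axis. Payload 7 kg.
Tool frame: the origin (TCP) lies on the centre line of the jaws, within the pads' length; the fingertips stand r.nose_length ahead of it and the grasp point (between the pads) lies 2 mm behind it (r.nose_length is the distance from the TCP to the fingertips, in m); z points along the fingers, y is the direction in which the jaws open and shut (so a half turn about z gives the same grasp; the last joint's range is limited). The gripper opens to 88 mm and grips with 3 to 60 N. Pads are 19 mm wide; open, the fingers measure 130 mm over their backs; the gripper's body (78 mm by 193 mm) begins 47 mm behind the grasp point.
Start: joints at [-57.748, 20.546, 0.682, 0, -70.136, -16.507], TCP at [0.183, -0.65, 0.244] pointing down, gripper open.
Joint ranges: [-176.03, 176.03], [-82.01, 121.73], [-58.28, 71.71], [-173.87, 95.51], [-174.79, -0.11], [-173.66, 173.66]. Speed limits (degrees/s): [136.94, 136.94, 172.46, 180, 180, 180].

### API

Orientations are given as [roll, pitch, yaw] about the fixed x, y, z axes, in that order (R = Rz(yaw) Ry(pitch) Rx(roll)).
In Python, from plant import r gives the robot as it stands.
- The arm moves only by the tool apply_moves, never from a script. Its argument "targets" is a list of rows, each a list of 3 entries, a list of its own where there are three numbers: the shift along the tool's x, y, z scaled (see below), then the turn, a rotation vector about the tool's x, y, z scaled (see below), then the finger opening in mm, from 0 to 87.6. A call has 1 to 5 rows; each row shifts and turns the pose as measured when the row begins, along the tool's axes as they then stand; what a row does not reach is not made up. The controller multiplies each number of a shift by 0.04 m and each number of a turn by 8 degrees. A row lasts 1/10 s, in which the tool goes at most 50 mm and 8.59 degrees, less where a joint would pass 70% of its speed; a pose out of reach is approached as far as the arm can. A call with a number of a shift or a turn outside -1 to 1 is refused whole. A call with a gripper value outside its range is refused whole. The fingers move at their own pace and stop on an object; "squeeze" is the grip in N (left out, the last holds). Time passes only in rows, so rows that do not move let the fingers close. It gives the time, the measured TCP pose, the force and the opening at its end, in the units of the state.
- r.get_state(): the state, without advancing time (a new reading comes with each control period).
- r.capture(name): name is "scene" or "top" or "wrist"; returns a dict with "img" (480x640x3 uint8, blue, green, red), "z_map" (480x640 float32, m along the optical axis (not along the pixel's ray), 0 where there is no reading), "fx", "fy", "cx", "cy" (pixels), "camera_from_world" (4x4, takes a point from world to camera coordinates); the wrist camera has in their place "mount" (4x4, takes a point from camera to tool coordinates, whose origin is the TCP and whose axes are the flange's). Camera axes: x right, y up, looking along -z (the intrinsics and any distortion apply to the point x, -y, -z); pixel columns grow to the right and rows downward; lengths in m; the calibration is good to about 2 mm. A picture is of the moment at which its call begins: read the wrist's pose just before it.
- r.close_job(): hands the job in, once; it reports no verdict.
The state is a dict: "time_s": time; "joints": joint angles; "qd": joint speeds; "joint_torque": joint torques, N m; "tcp_pos": TCP position; "eef_rot": TCP orientation; "contact_force": force on the tool from outside, world axes, zero at the start; "moment": the same for the moment, N m; "gripper_width": finger opening in m.
Only numpy, scipy, OpenCV 4.12 (cv2) and the standard library are available. Lean on these libraries where they do the work, as an engineer would, in place of code of your own. Each camera call takes 0.05 s, during which the arm holds its last target.

### The job

Turn the descaling barrel by its crank so that its port faces up, swing the guard right up onto its back stop, and put every weld boss on the bench into the barrel. With all of them in, lower the guard fully down, then crank the barrel over until its port faces straight down and every boss has dropped into the catch pan; leave it so, with the guard down. Bring the guard gently onto its stops both ways, without slamming it, and leave the other things on the bench where they are.

Things in the scene. Friction and masses are not known exactly. Their poses are not given: they have to be found in the camera images.
- machine: hand-turned descaling barrel in a grey sheet-steel cradle, fixed to the bench, upright, turned a little about the vertical. Origin at bench height under the barrel's middle; x away from the robot (towards the guard's hinge), y along the barrel's axis away from the crank, z up. 214 mm in x, 156 mm in y; cradle sides up to z = 135 mm, two hinge posts at x = 80 mm reach z = 203 mm.
- pan_mid (a point): middle of the catch pan's floor under the barrel (machine frame 0, 0, 5 mm). Inside, the pan spans x +-103 mm and y +-72 mm; front wall 60 mm high, barred back panel 150 mm high, through which nothing falls. Clear height under the barrel about 65 mm
- barrel_mid (a point): centre of the steel barrel, on its level axis (machine frame 0, 0, 130 mm; axis along the machine's y). Octagonal, 116 mm across outside, 100 mm inside, 112 mm long inside, closed by round end discs of 58 mm radius. The point turns with the barrel: its z points out through the middle of the port
- port_mid (a point): middle of the barrel's side port, level with its edges: a gap in the shell 75 mm wide and as long as the barrel (112 mm). With the port up it is at machine frame 0, 0, 170 mm; the end discs then reach z = 188 mm, inside bottom z = 80 mm, with a low lifter rib along it (top z = 91 mm)
- barrel (a joint): turn of the barrel, rad. 0 = port straight up (a stop); grows as the crank goes from the robot side over the top and away from the robot, the port tilting away from the robot and then down; 3.14 = port straight down (a stop). Starts at 0.5 to 1.1. Rubbing bearing (0.3 N m): stays where it is left
- crank_grip (a point): middle of the crank's handle: a black free-spinning level sleeve, 18 mm diameter, 60 mm long, parallel to the barrel's axis, on the machine's -y side, open at its outer end; the crank arm is 35 mm inward. In the machine frame at x = -60 cos q, y = -140, z = 130 + 60 sin q mm (q: barrel joint), so always level with or above the axis
- guard (a joint): hinged barred guard over the barrel, rad: 0 = down on its stop, level; 1.85 = up on its stop, leaning back away from the robot. Starts at 0 to 0.4. Stiff hinge (0.6 N m): it stays wherever it is left
- guard_grip (a point): middle of the guard's black handle bar: round, 12 mm diameter, parallel to the barrel's axis, 120 mm free between its two side arms, free gap of 40 mm between bar and the grating. 150 mm from the hinge: in the machine frame at x = 80 - 150 cos g, y = 0, z = 196 + 150 sin g mm (g: guard joint)
- guard_hinge (a point): middle of the guard's hinge line (machine frame 80, 0, 196 mm), along the machine's y
- boss1: weld boss: plain turned steel cylinder, 34 mm diameter, 32 mm high, about 150 g, dark 16 mm bore showing in its end faces, standing on end on the bench. Origin at its very centre (16 mm above the bench when standing), z along its axis. Two to four of these bosses are there from start to start, anywhere to the left or right of the machine; an absent one reads None.
- boss2: weld boss: plain turned steel cylinder, 34 mm diameter, 32 mm high, about 150 g, dark 16 mm bore showing in its end faces, standing on end on the bench. Origin at its very centre (16 mm above the bench when standing), z along its axis. Two to four of these bosses are there from start to start, anywhere to the left or right of the machine; an absent one reads None.
- boss3: weld boss: plain turned steel cylinder, 34 mm diameter, 32 mm high, about 150 g, dark 16 mm bore showing in its end faces, standing on end on the bench. Origin at its very centre (16 mm above the bench when standing), z along its axis. Two to four of these bosses are there from start to start, anywhere to the left or right of the machine; an absent one reads None.
- boss4: weld boss: plain turned steel cylinder, 34 mm diameter, 32 mm high, about 150 g, dark 16 mm bore showing in its end faces, standing on end on the bench. Origin at its very centre (16 mm above the bench when standing), z along its axis. Two to four of these bosses are there from start to start, anywhere to the left or right of the machine; an absent one reads None.
- pipe_stub: steel pipe offcut standing on end, 48 mm diameter, 90 mm high; origin under its centre. Not part of the job
- hammer: hammer lying on the bench, 260 mm long, head 60 mm wide; origin under the middle of its length, x along the handle towards the head. Not part of the job
- wire_brush: wire brush lying on the bench, 200 mm long, 42 mm wide, 20 mm high; origin under its middle, x towards the bristles. Not part of the job
- tin: closed aluminium tin standing up, 70 mm diameter, 110 mm high; origin under its centre. Not part of the job
- spool: spool of copper-coloured wire lying flat, 90 mm diameter, 50 mm high; origin under its centre. Not part of the job
- angle_block: dark steel block 50 x 30 x 30 mm; origin under its centre. Not part of the job
- wrench: wrench lying on the bench, 180 mm long, 38 mm wide, 8 mm high; origin under its middle, x along it. Not part of the job
Not all that is in view belongs to the job. Leave any purple or red look-alike of the boss3 alone.

How it is judged (in metres and radians):
On the way, in this order (a step that is already met when the one before it is completed fails the run):
1. the guard is up on its back stop (value of joint guard above 1.75 rad), for 0.2 s.
2. every boss present lies inside the barrel (distance between each of boss1, boss2, boss3, boss4 and barrel_mid below 0.078 m and z of boss1 in the frame of machine between 0.075 and 0.16 m and z of boss2 in the frame of machine between 0.075 and 0.16 m and z of boss3 in the frame of machine between 0.075 and 0.16 m and z of boss4 in the frame of machine between 0.075 and 0.16 m), for 0.3 s.
3. the guard is down again with every boss still in the barrel (all of step 2 and value of joint guard below 0.06 rad), for 0.2 s.
4. the barrel is turned port down and every boss is in the catch pan (value of joint barrel above 2.9 rad and value of joint guard below 0.06 rad and z of each of boss1, boss2, boss3, boss4 in the frame of machine below 0.07 m and x of boss1 in the frame of machine between -0.105 and 0.105 m and y of boss1 in the frame of machine between -0.073 and 0.073 m and x of boss2 in the frame of machine between -0.105 and 0.105 m and y of boss2 in the frame of machine between -0.073 and 0.073 m and x of boss3 in the frame of machine between -0.105 and 0.105 m and y of boss3 in the frame of machine between -0.073 and 0.073 m and x of boss4 in the frame of machine between -0.105 and 0.105 m and y of boss4 in the frame of machine between -0.073 and 0.073 m), for 0.2 s.
At the end, for the whole second after the job is handed in: The barrel's port faces down (barrel joint above 2.9 rad) and the barrel is still, the guard is down (guard joint below 0.06 rad), and every boss that is present lies at rest in the catch pan (centre within the pan's walls and less than 70 mm above the bench) (all of step 4 and velocity of joint barrel between -0.05 and 0.05 rad/s and linear speed of each of boss1, boss2, boss3, boss4 below 0.03 m/s); the robot touches nothing.
It fails at once if the guard is slammed down onto its stop (over 1 rad/s in the last 0.1 rad) (value of joint guard below 0.1 rad and velocity of joint guard below -1 rad/s).
It fails at once if the guard is slammed back onto its upper stop (over 1 rad/s in the last 0.1 rad) (value of joint guard above 1.75 rad and velocity of joint guard above 1 rad/s).
It fails at once if one of the other things on the bench is moved more than 40 mm (distance of any of pipe_stub, hammer, wire_brush, tin, spool, angle_block, wrench from where it was at the start of the episode above 0.04 m).
Of boss1, boss2, boss3, boss4 only 2 to 4 are there at a start; the rules pass over those that are not, and their reading is None.
At some moment in a run one of boss1, boss2, boss3, boss4 may be knocked a few centimetres aside while the robot is not near it.
It also fails if it takes over 210 s, if anything falls off the work surface, if the arm or the gripper's body presses on something with over 40 N, if the wrist force passes 120 N, or if a joint passes its speed limit or range.

## Working session

There is one attempt and no reset: what is moved stays moved. The work goes in short steps, Python scripts to look and compute and a tool call to move; the robot and the scene stay as the last step left them, time stands still between calls to the robot, and variables do not carry over. Pictures are saved under pics/ and viewed, and the job is handed in when it is done.

Besides the shell and the picture viewer there is one more tool, called in YAML: its name, and indented under it one key for each argument. apply_moves: Moves the arm, as the interface text tells. Its arguments: {"type":"object","properties":{"targets":{"type":"array","items":{"type":"array"}},"squeeze":{"type":"number"}},"required":["targets"]}

```bash
ls; mkdir -p pics
python3 - <<'E'
from plant import r
import cv2,numpy as np
s=r.get_state(); print(s); print(r.nose_length)
for n in("scene","top","wrist"):
    c=r.capture(n); cv2.imwrite(f"pics/{n}0.png",c["img"]); print(n,[c[k] for k in c if k not in("img","z_map")],[k for k in c])
    np.savez(f"pics/{n}0.npz",**{k:v for k,v in c.items()})
E
```

```text
pics
{'time_s': 0.0, 'joints': array([-5.77475967e+01,  2.05931052e+01,  6.32307797e-01, -2.06805278e-02,
       -7.01324768e+01, -1.65078325e+01]), 'qd': array([-0.02701427, -0.05185602, -0.03664492, -0.05268984, -0.07769582,
       -0.00771014]), 'joint_torque': array([ 4.02796422e-04, -5.82722926e+01,  2.93061876e+01,  6.99726239e+00,
        7.05403945e-03, -1.89267398e-04]), 'tcp_pos': array([ 0.18302944, -0.64923907,  0.24259088]), 'eef_rot': array([ 1.79905046e+02, -7.86689674e-03, -1.64262467e+02]), 'contact_force': array([0.28803727, 0.31665357, 0.11601231]), 'moment': array([0.01073465, 0.03219995, 0.02049426]), 'gripper_width': 0.08770321159756021}
0.017
scene [526.5572509734702, 526.5572509734702, 330.8021934615553, 241.3430454060092, array([[-0.51956906,  0.85439902,  0.00709237,  0.24852164],
       [-0.63734221, -0.39307632,  0.66278648,  0.21968139],
       [ 0.56907196,  0.33984308,  0.74877485, -1.93647974],
       [ 0.        ,  0.        ,  0.        ,  1.        ]])] ['img', 'z_map', 'fx', 'fy', 'cx', 'cy', 'camera_from_world']
top [581.0377191920123, 581.0377191920123, 314.4376288254958, 243.73225724064, array([[ 0.00286268, -0.99998568, -0.00452202, -0.01070698],
       [ 0.99533174,  0.00241305,  0.09648267, -0.52389293],
       [-0.09647038, -0.00477711,  0.99532439, -1.37981077],
       [ 0.        ,  0.        ,  0.        ,  1.        ]])] ['img', 'z_map', 'fx', 'fy', 'cx', 'cy', 'camera_from_world']
wrist [381.45919759288057, 381.45919759288057, 314.98980369945644, 236.80225740502564, array([[ 6.61711807e-04,  9.67235076e-01,  2.53881605e-01,
         6.85229658e-02],
       [ 9.99999694e-01, -5.34290542e-04, -5.70845024e-04,
         4.35532194e-05],
       [-4.16494790e-04,  2.53881905e-01, -9.67235134e-01,
        -1.39628126e-01],
       [ 0.00000000e+00,  0.00000000e+00,  0.00000000e+00,
         1.00000000e+00]])] ['img', 'z_map', 'fx', 'fy', 'cx', 'cy', 'mount']
```

View pics/scene0.png

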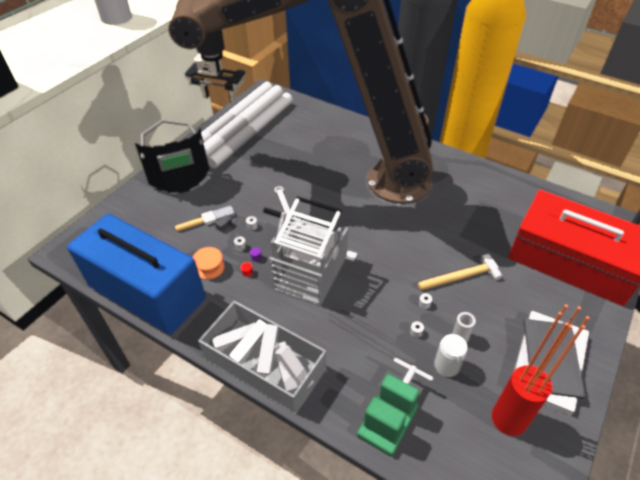

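View pics/top0.png

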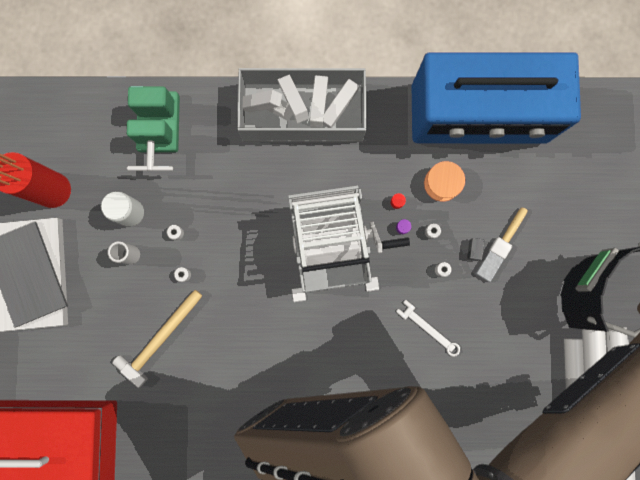

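View pics/wrist0.png

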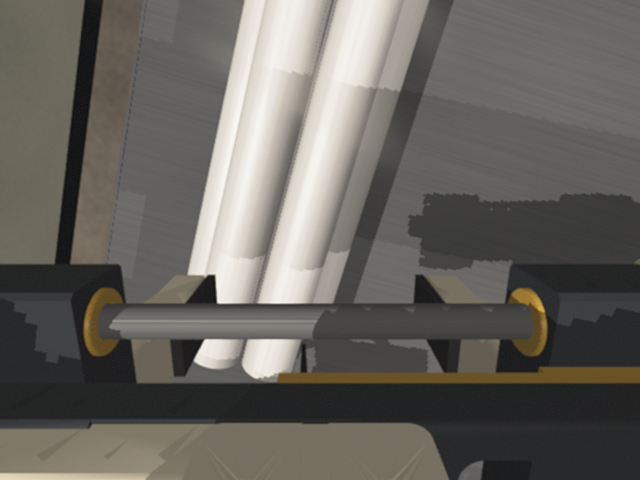

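The views show four grey bosses, at top-view pixels (174,232), (182,275), (434,230) and (444,270). The red and purple ones at (398,201) and (404,227) are decoys. The machine is near (332,240), with its crank on the right at (395,244). I'll measure these next.

```bash
cat > h.py <<'E'
import numpy as np,cv2
from scipy.spatial.transform import Rotation as R
def ray(c,u,v,T=None):
    d=np.array([(u-c["cx"])/c["fx"],-(v-c["cy"])/c["fy"],-1.])
    Tw=np.linalg.inv(c["camera_from_world"]) if T is None else T
    return Tw[:3,3],Tw[:3,:3]@d
def plane(c,u,v,z,T=None):
    o,d=ray(c,u,v,T); return o+d*(z-o[2])/d[2]
def cloud(c,T=None):
    z=c["z_map"]; v,u=np.mgrid[:480,:640]
    P=np.stack([(u-c["cx"])/c["fx"]*z,-(v-c["cy"])/c["fy"]*z,-z],-1)
    Tw=np.linalg.inv(c["camera_from_world"]) if T is None else T
    W=P@Tw[:3,:3].T+Tw[:3,3]; W[z<=0]=np.nan
    return W
def proj(c,p):
    q=c["camera_from_world"]@np.append(p,1); return (c["cx"]+c["fx"]*q[0]/-q[2], c["cy"]-c["fy"]*q[1]/-q[2])
def tool(s):
    T=np.eye(4);T[:3,:3]=R.from_euler("xyz",s["eef_rot"],degrees=True).as_matrix();T[:3,3]=s["tcp_pos"];return T
def load(n): return {k:v for k,v in np.load(n).items()}
def show(st=None):
    from plant import r
    s=r.get_state() if st is None else st
    print("t",round(s["time_s"],2),"p",np.round(s["tcp_pos"],4),"rpy",np.round(s["eef_rot"],2),"F",np.round(s["contact_force"],1),"w",round(s["gripper_width"],4)); return s
def rpyd(): pass
def delta(p,rotm,s):
    """tool-frame shift in units of .04m & rotvec in units of 8deg to reach"""
    T=tool(s); d=T[:3,:3].T@(np.array(p)-T[:3,3]); w=R.from_matrix(T[:3,:3].T@rotm).as_rotvec(degrees=True)
    print("shift units",np.round(d/.04,2),"turn units",np.round(w/8,2))
E
python3 - <<'E'
from h import *
c=load("pics/top0.npz"); W=cloud(c); s=load("pics/scene0.npz"); Ws=cloud(s)
print("bench z",np.nanmedian(W[300:310,250:300,2]), np.nanmedian(Ws[330:340,340:350,2]))
img=c["img"]
for (u,v) in [(174,232),(182,275),(434,230),(444,270),(398,201),(404,227)]:
    w=W[v-14:v+15,u-14:u+15]; m=(w[...,2]>.025)&(w[...,2]<.04)
    P=w[m]; print((u,v),"depth c",np.round((P.min(0)+P.max(0))/2,4),"top z",np.round(np.median(P[:,2]),4),"size",np.round(np.ptp(P,axis=0),3))
    # scene view
    Q=Ws.reshape(-1,3); cc=(P.min(0)+P.max(0))/2; k=(np.hypot(*(Q[:,:2]-cc[:2]).T)<.025)&(Q[:,2]>.025)&(Q[:,2]<.04)
    q=Q[k]; 
    if len(q): print("   scene",len(q),np.round((q.min(0)+q.max(0))/2,4),np.round(np.median(q[:,2]),4))
cv2.imwrite("pics/topz.png",cv2.resize(img[170:310,270:430],(800,700),interpolation=cv2.INTER_CUBIC)[:600])
cv2.imwrite("pics/scz.png",cv2.resize(s["img"][170:310,250:400],(643,600),interpolation=cv2.INTER_CUBIC))
E
```

```text
bench z 0.0009744639718596293 0.001670334238123683
(174, 232) depth c [0.5521 0.33   0.0321] top z 0.0332 size [0.032 0.034 0.014]
   scene 112 [0.5553 0.3301 0.0321] 0.0337
(182, 275) depth c [0.4509 0.3093 0.0322] top z 0.0326 size [0.032 0.033 0.013]
   scene 97 [0.4536 0.3093 0.0325] 0.0336
(434, 230) depth c [ 0.5576 -0.2959  0.0326] top z 0.0324 size [0.034 0.033 0.014]
   scene 80 [ 0.5586 -0.2971  0.0321] 0.0322
(444, 270) depth c [ 0.4646 -0.3183  0.0325] top z 0.0317 size [0.032 0.033 0.014]
   scene 70 [ 0.4662 -0.3189  0.0327] 0.0334
(398, 201) depth c [ 0.631  -0.2126  0.0324] top z 0.0324 size [0.034 0.033 0.015]
   scene 86 [ 0.6335 -0.2134  0.0326] 0.0333
(404, 227) depth c [ 0.568  -0.2242  0.0327] top z 0.0329 size [0.032 0.032 0.014]
   scene 86 [ 0.5714 -0.2269  0.0323] 0.0336
```

View pics/topz.png

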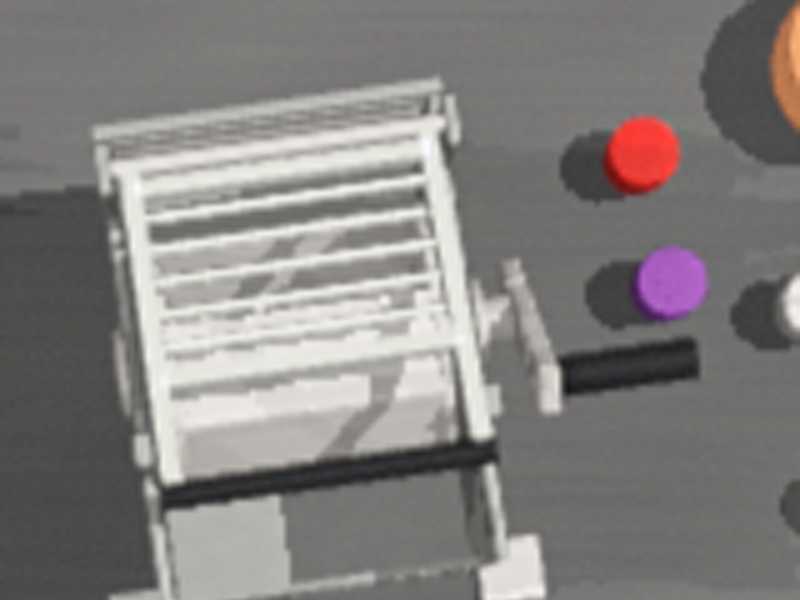

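View pics/scz.png

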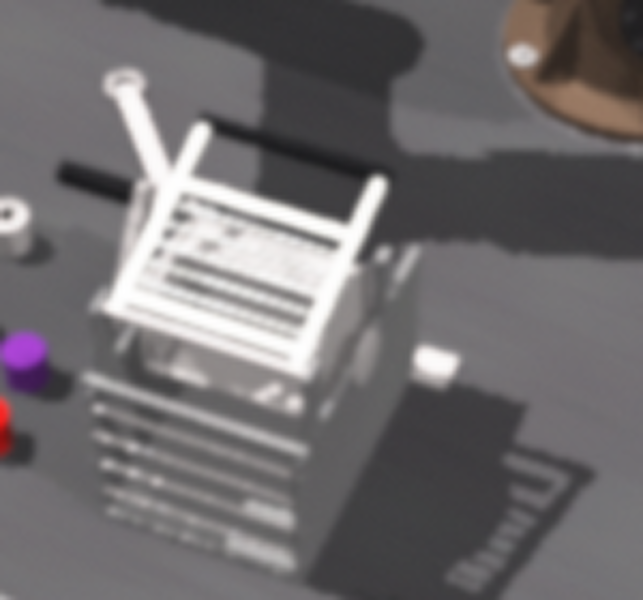

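```bash
cat > mach.py <<'E'
from h import *
def bars(c,lo,hi,thr=60):
    W=cloud(c); g=c["img"].max(-1)
    m=(g<thr)&(W[...,2]>lo)&(W[...,2]<hi)&(W[...,0]>.3)&(W[...,0]<.8)&(W[...,1]<.15)&(W[...,1]>-.25)
    n,l,st,ce=cv2.connectedComponentsWithStats(m.astype(np.uint8))
    for i in range(1,n):
        if st[i,4]>25:
            P=W[l==i]; P=P[np.isfinite(P).all(1)]; mu=np.median(P,0); d=np.linalg.svd(P-P.mean(0),full_matrices=False)[2][0]
            t=(P-P.mean(0))@d; mid=P.mean(0)+d*(t.min()+t.max())/2
            print("px",np.round(ce[i]),"n",st[i,4],"mid",np.round(mid,4),"med",np.round(mu,4),"dir",np.round(d,3),"len",round(np.ptp(t),3),"yaw",round(np.degrees(np.arctan2(-d[0],d[1]))%180,1))
if __name__=="__main__":
    c=load("pics/top0.npz"); s=load("pics/scene0.npz")
    print("top");bars(c,.1,.4);print("scene");bars(s,.1,.4)
    # outlines: top-down grid
    for c in (c,s):
        W=cloud(c).reshape(-1,3)
        k=(W[:,2]>.11)&(W[:,2]<.36)&(W[:,0]>.4)&(W[:,0]<.8)&(W[:,1]>-.2)&(W[:,1]<.15)
        P=W[k]
        for yaw in (6,7,7.7,8.5,10):
            a=np.radians(yaw); x=P[:,:2]@[np.cos(a),np.sin(a)]; y=P[:,:2]@[-np.sin(a),np.cos(a)]
            h,e=np.histogram(y,np.arange(-.3,.1,.004)); print(yaw,"sharp",(h.astype(float)**2).sum())
E
python3 mach.py
```

```text
top
px [396. 243.] n 197 mid [ 0.5103 -0.1838  0.1877] med [ 0.5102 -0.1837  0.1878] dir [-0.141  0.99   0.008] len 0.057 yaw 8.1
px [336. 264.] n 287 mid [ 0.4607 -0.0533  0.2447] med [ 0.4613 -0.0563  0.2449] dir [-0.142  0.99  -0.001] len 0.134 yaw 8.2
scene
px [320. 205.] n 147 mid [ 0.4648 -0.048   0.2444] med [ 0.4646 -0.0485  0.2442] dir [-0.15   0.989 -0.002] len 0.125 yaw 8.7
px [272. 212.] n 74 mid [ 0.5166 -0.1825  0.187 ] med [ 0.5172 -0.1843  0.1872] dir [-0.116  0.993  0.019] len 0.053 yaw 6.7
6 sharp 568759.0
7 sharp 576287.0
7.7 sharp 578253.0
8.5 sharp 578701.0
10 sharp 573241.0
6 sharp 264238.0
7 sharp 275768.0
7.7 sharp 304782.0
8.5 sharp 300624.0
10 sharp 273834.0
```

Run:
```python
from h import *
a=np.radians(8.1); O=np.array([.525,-.042]); M=np.array([[np.cos(a),np.sin(a)],[-np.sin(a),np.cos(a)]])
for n in("top","scene"):
    c=load(f"pics/{n}0.npz"); W=cloud(c).reshape(-1,3); W=W[np.isfinite(W).all(1)]
    m=(W[:,:2]-O)@M.T; z=W[:,2]
    print(n)
    k=(abs(m[:,0])<.13)&(abs(m[:,1])<.1)
    for lo,hi in((.115,.14),(.14,.17),(.19,.21),(.21,.235),(.235,.26)):
        q=k&(z>lo)&(z<hi); print(lo,q.sum(),"x",np.round(np.percentile(m[q,0],[.5,5,50,95,99.5]),4),"y",np.round(np.percentile(m[q,1],[.5,5,50,95,99.5]),4))
    # back-panel
    q=(abs(m[:,1])<.07)&(m[:,0]>.07)&(m[:,0]<.14)&(z>.13)&(z<.165); print("back",np.round(np.median(m[q,0]),4),np.round(m[q,0].max(),4) )
    # barrel discs: |y| 56..60
    q=(abs(m[:,0])<.06)&(abs(m[:,1])<.075)&(abs(m[:,1])>.05)&(z>.14)&(z<.195)
    print("disc",np.round(np.percentile(m[q,1],[1,25,75,99]),4))
```

```text
top
0.115 539 x [-0.1059 -0.0973  0.0253  0.1043  0.1054] y [-0.0989 -0.0923  0.0086  0.0752  0.0772]
0.14 774 x [-0.0748 -0.0515 -0.037   0.1064  0.1079] y [-0.0994 -0.0894 -0.0086  0.0733  0.0793]
0.19 928 x [-0.0459 -0.0051  0.0683  0.0823  0.0879] y [-0.0989 -0.0755 -0.0022  0.0702  0.0755]
0.21 1004 x [-0.0446 -0.0244 -0.0016  0.0419  0.0575] y [-0.0698 -0.0674 -0.0023  0.0634  0.0658]
0.235 481 x [-0.0704 -0.0696 -0.0633 -0.042  -0.0324] y [-0.0706 -0.0673 -0.0012  0.0633  0.0659]
back 0.1041 0.1083
disc [-0.0632 -0.0588  0.0548  0.0733]
scene
0.115 538 x [-0.1034 -0.0865  0.0443  0.1079  0.1104] y [-0.0908 -0.077   0.0559  0.0764  0.0792]
0.14 455 x [-0.0718 -0.0368  0.0798  0.1098  0.1118] y [-0.0997 -0.0815  0.0259  0.0759  0.0787]
0.19 534 x [-0.0406  0.0111  0.0713  0.0863  0.0925] y [-0.0979 -0.0749 -0.0041  0.0711  0.0756]
0.21 558 x [-0.0454 -0.0234  0.0026  0.0463  0.0641] y [-0.0715 -0.0682 -0.0011  0.0635  0.0655]
0.235 247 x [-0.0696 -0.0661 -0.0585 -0.0294 -0.0113] y [-0.0724 -0.0688 -0.0022  0.0625  0.0654]
back 0.1066 0.112
disc [-0.0736 -0.0598  0.0582  0.0748]
```

```bash
cat >> h.py <<'E'
A=np.radians(8.1); EX=np.array([np.cos(A),np.sin(A),0]); EY=np.array([-np.sin(A),np.cos(A),0]); OM=np.array([.526,-.044,0])
def m2w(x,y,z): return OM+EX*x/1000+EY*y/1000+np.array([0,0,z/1000])
def w2m(p): d=np.array(p)-OM; return np.round(np.array([d@EX,d@EY,d[2]])*1000,1)
def down(yaw): return R.from_euler("xyz",[180,0,yaw],degrees=True).as_matrix()
def go(p,yaw):
    s=show(); print("now in machine mm",w2m(s["tcp_pos"])); delta(p,down(yaw),s)
E
python3 - <<'E'
from h import *
go([.513,-.188,.30],-164.26)
E
```

```text
t 0.15 p [ 0.1831 -0.6493  0.2428] rpy [ 1.7993e+02 -1.0000e-02 -1.6426e+02] F [ 0.3 -0.5  0.9] w 0.0875
now in machine mm [-424.8 -551.   242.8]
shift units [-11.07   8.86  -1.42] turn units [ 0.01 -0.    0.  ]
```

apply_moves:
  targets:
    - [[0,0,-0.7],[0,0,0],30]
    - [[0,0,-0.7],[0,0,0],30]
  squeeze: 10

```text
time_s: 0.35
tcp_pos: [0.1823, -0.6472, 0.2944]
eef_rot: [179.4, -0.1, -164.3]
contact_force: [-0.1, -0.1, 1.1]
gripper_width: 0.077
```

apply_moves:
  targets:
    - [[-0.9,0.72,0],[0,0,0],30]
    - [[-0.9,0.72,0],[0,0,0],30]
    - [[-0.9,0.72,0],[0,0,0],30]
    - [[-0.9,0.72,0],[0,0,0],30]
    - [[-0.9,0.72,0],[0,0,0],30]

```text
time_s: 0.85
tcp_pos: [0.3176, -0.4593, 0.2965]
eef_rot: [179.5, -0.1, -164.8]
contact_force: [1.5, 0.1, 0.2]
gripper_width: 0.0371
```

apply_moves:
  targets:
    - [[-0.9,0.72,0],[0,0,0],30]
    - [[-0.9,0.72,0],[0,0,0],30]
    - [[-0.9,0.72,0],[0,0,0],30]
    - [[-0.9,0.72,0],[0,0,0],30]
    - [[0,0,0],[0,0,0],30]

```text
time_s: 1.35
tcp_pos: [0.4314, -0.2995, 0.2971]
eef_rot: [179.5, -0.0, -164.6]
contact_force: [0.2, 0.7, 0.5]
gripper_width: 0.0299
```

```bash
python3 -c "
from h import *
go([.513,-.188,.30],-81.9)"
```

```text
t 1.35 p [ 0.4314 -0.2995  0.2971] rpy [ 1.7948e+02 -5.0000e-02 -1.6456e+02] F [0.2 0.7 0.5] w 0.0299
now in machine mm [-129.7 -239.7  297.1]
shift units [-2.71  2.15 -0.05] turn units [  0.06   0.04 -10.33]
```

apply_moves:
  targets:
    - [[0,0,0],[0,0,-1],30]
    - [[0,0,0],[0,0,-1],30]
    - [[0,0,0],[0,0,-1],30]
    - [[0,0,0],[0,0,-1],30]
    - [[0,0,0],[0,0,-1],30]

```text
time_s: 1.85
tcp_pos: [0.4316, -0.2974, 0.2962]
eef_rot: [179.5, 0.3, -122.9]
contact_force: [0.3, -0.4, -0.4]
gripper_width: 0.0299
```

apply_moves:
  targets:
    - [[0,0,0],[0,0,-1],30]
    - [[0,0,0],[0,0,-1],30]
    - [[0,0,0],[0,0,-1],30]
    - [[0,0,0],[0,0,-1],30]
    - [[0,0,0],[0,0,-1],30]

```text
time_s: 2.35
tcp_pos: [0.4297, -0.2984, 0.2951]
eef_rot: [179.7, 0.7, -81.3]
contact_force: [-0.1, -0.1, 0.3]
gripper_width: 0.0302
```

```bash
python3 -c "
from h import *
go([.513,-.188,.25],-81.9)"
```

```text
t 2.35 p [ 0.4297 -0.2984  0.2951] rpy [179.67   0.66 -81.25] F [-0.1 -0.1  0.3] w 0.0302
now in machine mm [-131.2 -238.3  295.1]
shift units [-2.4  -2.49  1.14] turn units [0.04 0.08 0.08]
```

apply_moves:
  targets:
    - [[-0.6,-0.62,0],[0,0,0],30]
    - [[-0.6,-0.62,0],[0,0,0],30]
    - [[-0.6,-0.62,0],[0,0.08,0.08],30]
    - [[-0.6,-0.62,0],[0,0,0],30]
    - [[0,0,0.2],[0,0,0],30]

```text
time_s: 2.85
tcp_pos: [0.5142, -0.1872, 0.2874]
eef_rot: [179.7, -0.0, -81.8]
contact_force: [0.8, 0.4, -0.2]
gripper_width: 0.03
```

```bash
cat > wv.py <<'E'
import sys
from h import *
from plant import r
def wrist(name):
    s=show(r.get_state()); c=r.capture("wrist"); cv2.imwrite(f"pics/{name}.png",c["img"]); np.savez(f"pics/{name}.npz",T=tool(s)@c["mount"],**c); return s,c,tool(s)@c["mount"]
E
python3 - <<'E'
from wv import *
s,c,T=wrist("w1"); print(w2m(s["tcp_pos"])); go([.513,-.188,.25],-81.9)
W=cloud(c,T)
g=c["img"].max(-1); m=(g<70)&(W[...,2]>.14)&(W[...,2]<.22)
n,l,st,ce=cv2.connectedComponentsWithStats(m.astype(np.uint8))
for i in range(1,n):
    if st[i,4]>200: P=W[l==i]; print(ce[i],st[i],[list(w2m(P.min(0))),list(w2m(np.median(P,0))),list(w2m(P.max(0)))])
E
```

```text
t 2.85 p [ 0.5142 -0.1872  0.2874] rpy [ 1.7969e+02 -1.0000e-02 -8.1790e+01] F [ 0.8  0.4 -0.2] w 0.03
[ -31.9 -140.1  287.4]
t 2.9 p [ 0.5123 -0.1878  0.2852] rpy [ 1.7951e+02  6.0000e-02 -8.1820e+01] F [-1.8 -0.1 -2.1] w 0.0299
now in machine mm [ -33.8 -140.4  285.2]
shift units [ 0.01 -0.02  0.88] turn units [0.06 0.01 0.01]
[316.70887787 243.20865255] [ 304  199   26   90 2219] [[np.float64(-50.8), np.float64(-166.3), np.float64(174.2)], [np.float64(-34.1), np.float64(-140.5), np.float64(185.7)], [np.float64(-17.8), np.float64(-110.8), np.float64(189.0)]]
```

View pics/w1.png

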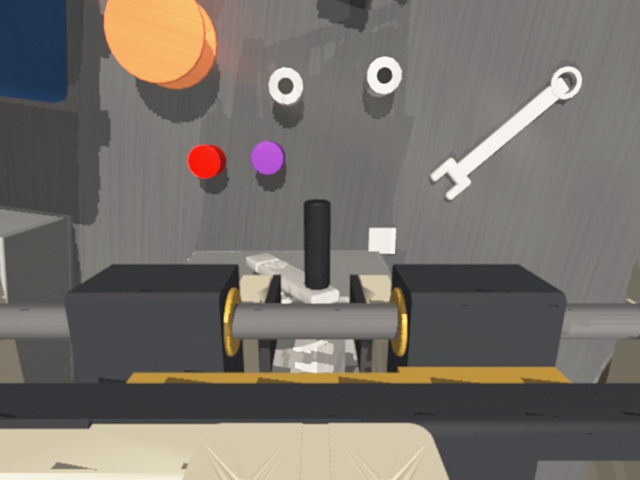

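The wrist view shows the crank sleeve at pixel (317,243), centred between the jaws. Machine-frame x is -34 mm and the top is at about 187 mm, which agrees with the model. I'll descend and grip it.

apply_moves:
  targets:
    - [[0,0,0.8],[0,0,0],40]
    - [[0,0,0.7],[0.05,0,0],40]
    - [[0,0,0.6],[0,0,0],40]
    - [[0,0,0.5],[0,0,0],40]
    - [[0,0,0.2],[0,0,0],40]

```text
time_s: 3.4
tcp_pos: [0.5092, -0.191, 0.1701]
eef_rot: [179.9, 0.0, -81.9]
contact_force: [-0.4, -1.0, 0.4]
gripper_width: 0.04
```

apply_moves:
  targets:
    - [[0,0,0],[0,0,0],0]
    - [[0,0,0],[0,0,0],0]
    - [[0,0,0],[0,0,0],0]
    - [[0,0,0],[0,0,0],0]
    - [[0,0,0],[0,0,0],0]
  squeeze: 12

```text
time_s: 3.9
tcp_pos: [0.5106, -0.1919, 0.172]
eef_rot: [-179.8, 0.0, -82.0]
contact_force: [2.0, -2.6, -9.5]
gripper_width: 0.0171
```

Run:
```python
from h import *
s=show(); p=w2m(s["tcp_pos"]); print(p)
print("q by x",np.arccos(-p[0]/60),"by z",np.arcsin((p[2]+2-130)/60))
```

```text
t 3.9 p [ 0.5106 -0.1919  0.172 ] rpy [-1.7982e+02  4.0000e-02 -8.1990e+01] F [ 2.  -2.6 -9.5] w 0.0171
[ -36.1 -144.3  172. ]
q by x 0.9252102530036441 by z 0.8232119771258758
```

apply_moves:
  targets:
    - [[0,0.22,0.21],[0,0,0],0]
    - [[0,0.17,0.25],[0,0,0],0]
    - [[0,0.12,0.28],[0,0,0],0]
    - [[0,0.05,0.22],[0,0,0],0]
    - [[0,0.02,0.2],[0,0,0],0]

```text
time_s: 4.4
tcp_pos: [0.4876, -0.1955, 0.1316]
eef_rot: [-179.5, -0.1, -81.8]
contact_force: [-1.9, 3.5, 5.6]
gripper_width: 0.0173
```

Run:
```python
from h import *
s=show(); p=w2m(s["tcp_pos"]); print(p)
```

```text
t 4.4 p [ 0.4876 -0.1955  0.1316] rpy [-1.7953e+02 -1.2000e-01 -8.1820e+01] F [-1.9  3.5  5.6] w 0.0173
[ -59.4 -144.6  131.6]
```

apply_moves:
  targets:
    - [[0,0,0.15],[0,0,0],0]
    - [[0,0,0.15],[0,0,0],0]
    - [[0,0,0.1],[0,0,0],0]

```text
time_s: 4.7
tcp_pos: [0.4872, -0.1957, 0.1184]
eef_rot: [-179.5, -0.2, -81.7]
contact_force: [-5.9, 5.2, 14.9]
gripper_width: 0.0173
```

apply_moves:
  targets:
    - [[0,0,0.1],[0,0,0],0]
    - [[0,0,0.1],[0,0,0],0]
    - [[0,0,0.1],[0,0,0],0]

```text
time_s: 5.0
tcp_pos: [0.4873, -0.1956, 0.1111]
eef_rot: [-179.3, -0.3, -81.7]
contact_force: [-5.3, 5.4, 14.6]
gripper_width: 0.0175
```

apply_moves:
  targets:
    - [[0,0,-0.1],[0,0,0],40]
    - [[0,0,0],[0,0,0],40]
    - [[0,0,0],[0,0,0],40]

```text
time_s: 5.3
tcp_pos: [0.4878, -0.1959, 0.1166]
eef_rot: [-179.2, -0.3, -81.6]
contact_force: [-0.3, 0.0, 0.3]
gripper_width: 0.0357
```

apply_moves:
  targets:
    - [[0,0,-1],[0,0,0],40]
    - [[0,0,-1],[0,0,0],40]
    - [[0,0,-1],[0,0,0],40]
    - [[0,0,-1],[0,0,0],40]
    - [[0,0,-0.5],[0,0,0],40]

```text
time_s: 5.8
tcp_pos: [0.4833, -0.1957, 0.2992]
eef_rot: [-179.7, -0.2, -81.7]
contact_force: [0.7, -0.2, -0.3]
gripper_width: 0.0403
```

Run:
```python
from h import *
from mach import bars
from plant import r
show()
for n in("top","scene"):
    c=r.capture(n); print(n); bars(c,.1,.4); cv2.imwrite(f"pics/{n}1.png",c["img"])
print("expect handle top",m2w(-60,-140,139), "bar", w2m([.4625,-.052,.239]))
s=show(); delta(m2w(-62.5,0,300),down(-81.9),s)
```

```text
t 5.8 p [ 0.4833 -0.1957  0.2992] rpy [-179.75   -0.24  -81.67] F [ 0.7 -0.2 -0.3] w 0.0403
top
px [401. 274.] n 65 mid [ 0.4349 -0.1678  0.3733] med [ 0.4338 -0.1658  0.3718] dir [-0.525 -0.562  0.639] len 0.038 yaw 137.0
px [403. 267.] n 32 mid [ 0.4484 -0.1722  0.3815] med [ 0.449  -0.1717  0.3739] dir [-0.163  0.289 -0.943] len 0.028 yaw 29.4
scene
px [287. 148.] n 92 mid [ 0.4317 -0.1722  0.3821] med [ 0.4408 -0.1719  0.3771] dir [ 0.906  0.183 -0.382] len 0.055 yaw 101.4
px [267. 170.] n 108 mid [ 0.5182 -0.1606  0.3644] med [ 0.5312 -0.1561  0.3788] dir [ 0.858 -0.109  0.503] len 0.159 yaw 82.8
px [319. 204.] n 120 mid [ 0.4653 -0.0523  0.2451] med [ 0.4649 -0.0491  0.245 ] dir [-0.15   0.989  0.001] len 0.126 yaw 8.6
px [276. 218.] n 61 mid [ 0.4916 -0.1898  0.1383] med [ 0.4918 -0.1878  0.1381] dir [-0.11   0.993  0.052] len 0.05 yaw 6.3
expect handle top [ 0.48632475 -0.19105739  0.139     ] bar [-64.   1. 239.]
t 5.9 p [ 0.4839 -0.1957  0.2991] rpy [-179.65   -0.26  -81.67] F [0.2 0.3 0.2] w 0.0398
shift units [-3.61 -0.03 -0.04] turn units [-0.04 -0.03  0.03]
```

View pics/scene1.png

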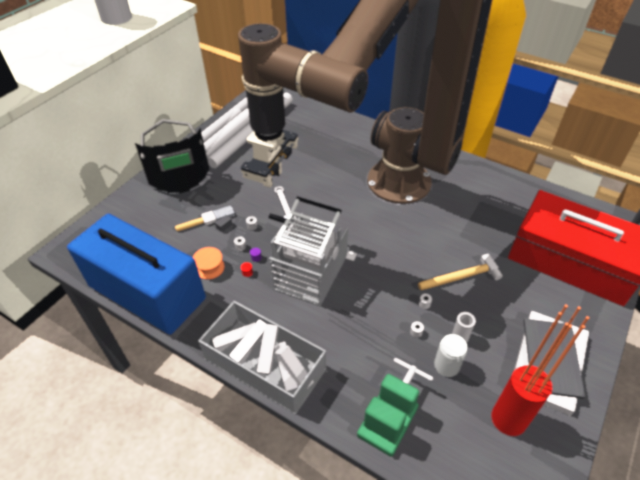

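Barrel is at its port-up stop (sleeve top at 138 mm). Next is the guard bar.

apply_moves:
  targets:
    - [[-0.9,0,0],[0,0,0],24]
    - [[-0.9,0,0],[0,0,0],24]
    - [[-0.9,0,0],[0,0,0],24]
    - [[-0.8,0,0],[0,0,0],24]
    - [[0,0,0],[0,0,0],24]

```text
time_s: 6.4
tcp_pos: [0.462, -0.054, 0.2947]
eef_rot: [-179.9, -0.2, -82.0]
contact_force: [-0.7, 0.8, -0.1]
gripper_width: 0.024
```

Run:
```python
from wv import *
s,c,T=wrist("w2"); print(w2m(s["tcp_pos"]))
W=cloud(c,T)
g=c["img"].max(-1); m=(g<70)&(W[...,2]>.2)&(W[...,2]<.26)
n,l,st,ce=cv2.connectedComponentsWithStats(m.astype(np.uint8))
for i in range(1,n):
    if st[i,4]>100: P=W[l==i]; print(ce[i],st[i],[list(w2m(P.min(0))),list(w2m(np.median(P,0))),list(w2m(P.max(0)))])
delta(m2w(-64,0,239),down(-81.9),show())
```

```text
t 6.4 p [ 0.462  -0.054   0.2947] rpy [-179.85   -0.22  -81.97] F [-0.7  0.8 -0.1] w 0.024
[-64.8  -0.9 294.7]
[314.66058906 216.69032258] [ 303  133   23  170 3565] [[np.float64(-83.1), np.float64(-68.5), np.float64(236.9)], [np.float64(-65.1), np.float64(-30.0), np.float64(242.3)], [np.float64(-46.6), np.float64(17.5), np.float64(245.2)]]
[315.51376147 354.50611621] [305 339  21  33 654] [[np.float64(-74.1), np.float64(40.6), np.float64(237.7)], [np.float64(-65.3), np.float64(50.2), np.float64(242.3)], [np.float64(-57.0), np.float64(61.0), np.float64(244.6)]]
t 6.45 p [ 0.4621 -0.055   0.2946] rpy [-179.87   -0.24  -81.97] F [-0.3  0.8  0.2] w 0.0244
shift units [-0.05 -0.02  1.39] turn units [-0.02 -0.03 -0.01]
```

View pics/w2.png

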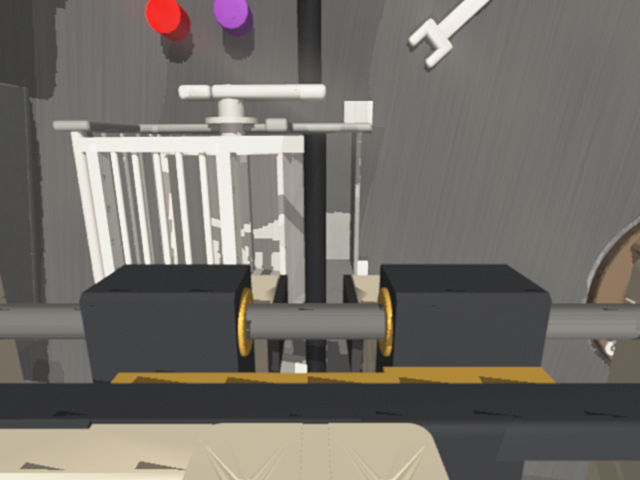

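The bar runs down column 315, centred between the jaws, with its top at 244 mm. I'll descend and grip.

apply_moves:
  targets:
    - [[0,0,0.5],[0,0,0],24]
    - [[0,0,0.45],[0,0,0],24]
    - [[0,0,0.35],[0,0,0],24]
    - [[0,0,0.1],[0,0,0],24]
    - [[0,0,0],[0,0,0],24]

```text
time_s: 6.95
tcp_pos: [0.4621, -0.0577, 0.2347]
eef_rot: [180.0, -0.3, -82.0]
contact_force: [-0.2, -0.9, -0.2]
gripper_width: 0.024
```

apply_moves:
  targets:
    - [[0,0,0],[0,0,0],0]
    - [[0,0,0],[0,0,0],0]
    - [[0,0,0],[0,0,0],0]
    - [[0,0,0],[0,0,0],0]
  squeeze: 20

```text
time_s: 7.35
tcp_pos: [0.4628, -0.0584, 0.2355]
eef_rot: [-180.0, -0.3, -82.1]
contact_force: [1.1, -0.6, -4.1]
gripper_width: 0.0113
```

Run:
```python
from h import *
s=show(); p=w2m(s["tcp_pos"]); print(p)
g0=np.arctan2(p[2]-196,80-p[0]); print(g0,np.hypot(p[2]-196,80-p[0]))
g=np.append(np.arange(.27,1.85,.1),1.85); X=80-150*np.cos(g); Z=196+150*np.sin(g)
for a,dx,dz in zip(g[1:],np.diff(X)/40,np.diff(Z)/40): print(round(a,2),"y",round(-dx,2),"z",round(-dz,2))
```

```text
t 7.35 p [ 0.4628 -0.0584  0.2355] rpy [-179.96   -0.28  -82.07] F [ 1.1 -0.6 -4.1] w 0.0113
[-64.6  -5.3 235.5]
0.26666162141753263 149.89799865241696
0.37 y -0.12 z -0.36
0.47 y -0.15 z -0.34
0.57 y -0.19 z -0.33
0.67 y -0.22 z -0.31
0.77 y -0.25 z -0.28
0.87 y -0.27 z -0.26
0.97 y -0.3 z -0.23
1.07 y -0.32 z -0.2
1.17 y -0.34 z -0.16
1.27 y -0.35 z -0.13
1.37 y -0.36 z -0.09
1.47 y -0.37 z -0.06
1.57 y -0.37 z -0.02
1.67 y -0.37 z 0.02
1.77 y -0.37 z 0.06
1.85 y -0.29 z 0.07
```

apply_moves:
  targets:
    - [[0,-0.12,-0.36],[0,0,0],0]
    - [[0,-0.15,-0.34],[0,0,0],0]
    - [[0,-0.19,-0.33],[0,0,0],0]
    - [[0,-0.22,-0.31],[0,0,0],0]
    - [[0,-0.25,-0.28],[0,0,0],0]

```text
time_s: 7.85
tcp_pos: [0.4961, -0.0535, 0.297]
eef_rot: [179.4, -0.2, -82.1]
contact_force: [-2.7, -1.5, -6.1]
gripper_width: 0.0114
```

```bash
cat > guard.py <<'E'
from h import *
import sys
s=show(); p=w2m(s["tcp_pos"]); p[2]+=2; print(p)
g0=np.arctan2(p[2]-196,80-p[0]); print("g",g0,"rad",np.hypot(p[2]-196,80-p[0]))
end=float(sys.argv[1]); st=float(sys.argv[2])
n=max(1,int(np.ceil(abs(end-g0)/st))); g=np.linspace(g0,end,n+1); X=80-150*np.cos(g); Z=196+150*np.sin(g); X[0],Z[0]=p[0],p[2]
for a,dx,dz in zip(g[1:],np.diff(X)/40,np.diff(Z)/40): print(round(a,2),"y",round(-dx,2),"z",round(-dz,2))
E
python3 guard.py 1.85 .1
```

```text
t 7.85 p [ 0.4961 -0.0535  0.297 ] rpy [179.39  -0.24 -82.13] F [-2.7 -1.5 -6.1] w 0.0114
[-31.   -5.2 299. ]
g 0.748032385594665 rad 151.42654985173505
0.84 y -0.27 z -0.22
0.93 y -0.27 z -0.22
1.02 y -0.29 z -0.19
1.12 y -0.3 z -0.17
1.21 y -0.32 z -0.14
1.3 y -0.33 z -0.11
1.39 y -0.34 z -0.08
1.48 y -0.34 z -0.05
1.57 y -0.34 z -0.01
1.67 y -0.34 z 0.02
1.76 y -0.34 z 0.05
1.85 y -0.33 z 0.08
```

apply_moves:
  targets:
    - [[0,-0.27,-0.22],[0,0,0],0]
    - [[0,-0.28,-0.22],[0,0,0],0]
    - [[0,-0.3,-0.19],[0,0,0],0]
    - [[0,-0.31,-0.17],[0,0,0],0]
    - [[0,-0.32,-0.14],[0,0,0],0]

```text
time_s: 8.35
tcp_pos: [0.543, -0.0467, 0.3334]
eef_rot: [177.7, -0.1, -82.2]
contact_force: [-9.6, 2.5, 6.0]
gripper_width: 0.0113
```

```bash
python3 guard.py 1.85 .06
```

```text
t 8.35 p [ 0.543  -0.0467  0.3334] rpy [ 1.7771e+02 -1.4000e-01 -8.2170e+01] F [-9.6  2.5  6. ] w 0.0113
[ 16.4  -5.1 335.4]
g 1.1427644919316151 rad 153.223105307261
1.2 y -0.24 z -0.01
1.26 y -0.21 z -0.07
1.32 y -0.21 z -0.06
1.38 y -0.22 z -0.05
1.44 y -0.22 z -0.04
1.5 y -0.22 z -0.02
1.56 y -0.22 z -0.01
1.61 y -0.22 z 0.0
1.67 y -0.22 z 0.02
1.73 y -0.22 z 0.03
1.79 y -0.22 z 0.04
1.85 y -0.21 z 0.05
```

apply_moves:
  targets:
    - [[0,-0.25,0.0],[0,0,0],0]
    - [[0,-0.25,-0.05],[0,0,0],0]
    - [[0,-0.25,-0.06],[0,0,0],0]
    - [[0,-0.25,-0.05],[0,0,0],0]
    - [[0,-0.25,-0.04],[0,0,0],0]

```text
time_s: 8.85
tcp_pos: [0.5852, -0.0409, 0.3465]
eef_rot: [177.0, -0.2, -82.1]
contact_force: [-6.4, 1.3, 2.8]
gripper_width: 0.0114
```

```bash
python3 guard.py 1.85 .06
```

```text
t 8.85 p [ 0.5852 -0.0409  0.3465] rpy [176.96  -0.19 -82.05] F [-6.4  1.3  2.8] w 0.0114
[ 59.   -5.3 348.5]
g 1.4339520541786148 rad 153.9391113395163
1.49 y -0.24 z 0.07
1.55 y -0.22 z -0.01
1.61 y -0.22 z 0.0
1.67 y -0.22 z 0.02
1.73 y -0.22 z 0.03
1.79 y -0.22 z 0.04
1.85 y -0.22 z 0.06
```

apply_moves:
  targets:
    - [[0,-0.25,0.03],[0,0,0],0]
    - [[0,-0.22,0.01],[0,0,0],0]
    - [[0,-0.2,0.02],[0,0,0],0]
    - [[0,-0.18,0.02],[0,0,0],0]
    - [[0,-0.15,0.03],[0,0,0],0]

```text
time_s: 9.35
tcp_pos: [0.621, -0.0359, 0.347]
eef_rot: [176.7, -0.3, -81.9]
contact_force: [-4.7, 0.1, 2.9]
gripper_width: 0.0111
```

```bash
python3 guard.py 1.85 .04
```

```text
t 9.35 p [ 0.621  -0.0359  0.347 ] rpy [176.7   -0.28 -81.92] F [-4.7  0.1  2.9] w 0.0111
[ 95.2  -5.4 349. ]
g 1.6698178139609277 rad 153.753178828927
1.71 y -0.12 z 0.11
1.74 y -0.13 z 0.02
1.78 y -0.13 z 0.03
1.81 y -0.13 z 0.03
1.85 y -0.13 z 0.03
```

apply_moves:
  targets:
    - [[0,-0.14,0.03],[0,0,0],0]
    - [[0,-0.14,0.03],[0,0,0],0]
    - [[0,-0.14,0.03],[0,0,0],0]
    - [[0,-0.14,0.04],[0,0,0],0]
    - [[0,-0.14,0.04],[0,0,0],0]

```text
time_s: 9.85
tcp_pos: [0.6466, -0.0324, 0.3409]
eef_rot: [176.4, -0.3, -81.9]
contact_force: [-30.1, 5.1, 26.1]
gripper_width: 0.0114
```

apply_moves:
  targets:
    - [[0,-0.12,0.03],[0,0,0],0]
    - [[0,-0.12,0.03],[0,0,0],0]
    - [[0,-0.12,0.03],[0,0,0],0]

```text
time_s: 10.15
tcp_pos: [0.6466, -0.0324, 0.3409]
eef_rot: [174.8, -0.4, -81.8]
contact_force: [-25.0, 3.7, 17.4]
gripper_width: 0.0111
```

```bash
python3 guard.py 1.85 .04
```

```text
t 10.15 p [ 0.6466 -0.0324  0.3409] rpy [174.81  -0.36 -81.82] F [-25.    3.7  17.4] w 0.0111
[121.   -5.5 342.9]
g 1.842971591509106 rad 152.51429441203206
1.85 y -0.01 z 0.07
```

Guard is on its back stop (g≈1.84, with about 25 N of reaction). I'll release and back off.

apply_moves:
  targets:
    - [[0,0.02,0],[0,0,0],24]
    - [[0,0,0],[0,0,0],24]
    - [[0,0,-0.5],[0,0,0],24]
    - [[0,0,-0.8],[0.3,0,0],24]
    - [[0,0,-0.4],[0.3,0,0],46]

```text
time_s: 10.65
tcp_pos: [0.6549, -0.0305, 0.4043]
eef_rot: [179.6, -0.3, -81.9]
contact_force: [0.3, -0.0, 0.7]
gripper_width: 0.028
```

Run:
```python
from h import *
from plant import r
s=show()
for n in("top","scene"):
    c=r.capture(n); cv2.imwrite(f"pics/{n}2.png",c["img"]); np.savez(f"pics/{n}2.npz",**c)
go([.4655,-.3186,.4],-171.9)
c=load("pics/top0.npz"); 
for u,v in [(198,293),(202,297),(205,291),(190,300),(476,248),(469,255)]: print((u,v),np.round(plane(c,u,v,.02),3))
```

```text
t 10.65 p [ 0.6549 -0.0305  0.4043] rpy [179.56  -0.33 -81.86] F [ 0.3 -0.   0.7] w 0.028
t 10.75 p [ 0.6538 -0.0307  0.4055] rpy [179.68  -0.3  -81.86] F [-0.3 -0.7  0. ] w 0.0346
now in machine mm [128.4  -4.8 405.5]
shift units [6.46 5.68 0.2 ] turn units [ 0.   -0.06 11.26]
(198, 293) [0.404 0.271 0.02 ]
(202, 297) [0.395 0.261 0.02 ]
(205, 291) [0.409 0.254 0.02 ]
(190, 300) [0.388 0.29  0.02 ]
(476, 248) [ 0.515 -0.401  0.02 ]
(469, 255) [ 0.498 -0.383  0.02 ]
```

View pics/scene2.png

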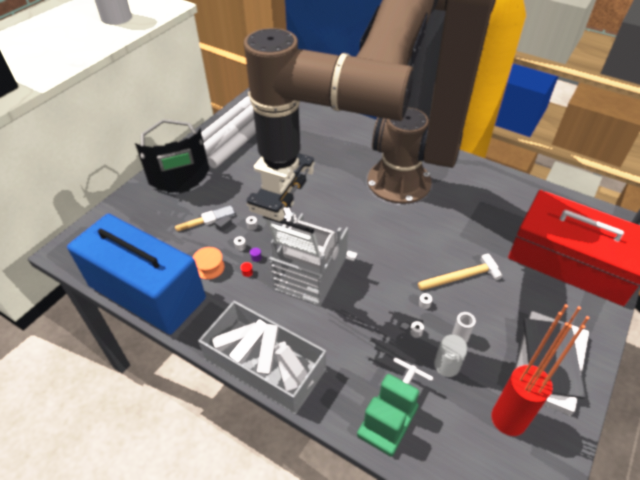

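View pics/top2.png

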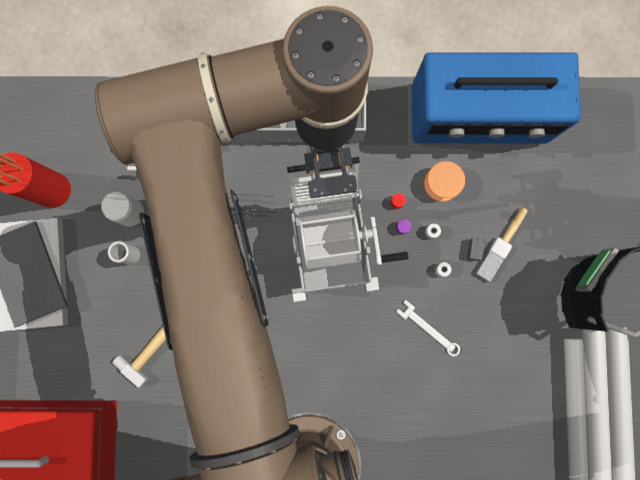

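The guard is up and leaning back, and the port faces up with the top-view opening at (330,237). All four bosses are unmoved in the scene view. Next is boss D at (444,270).

apply_moves:
  targets:
    - [[0.72,0.63,0],[0,0,0],46]
    - [[0.72,0.63,0],[0,0,0],46]
    - [[0.72,0.63,0],[0,0,0],46]
    - [[0.72,0.63,0],[0,0,0],46]
    - [[0.72,0.63,0],[0,0,0],46]

```text
time_s: 11.25
tcp_pos: [0.5481, -0.1911, 0.3981]
eef_rot: [179.3, -0.1, -81.5]
contact_force: [-0.1, -1.2, 0.2]
gripper_width: 0.0457
```

apply_moves:
  targets:
    - [[0.72,0.63,0],[0,0,0],46]
    - [[0.72,0.63,0],[0,0,0],46]
    - [[0.72,0.63,0],[0,0,0],46]
    - [[0.3,0.3,0],[0,0,0],46]
    - [[0,0,0.3],[0,0,1],46]

```text
time_s: 11.75
tcp_pos: [0.4695, -0.3081, 0.3818]
eef_rot: [179.3, -0.1, -89.7]
contact_force: [0.4, -0.4, 0.9]
gripper_width: 0.046
```

apply_moves:
  targets:
    - [[0,0,0.4],[0,0,1],46]
    - [[0,0,0.4],[0,0,1],46]
    - [[0,0,0.4],[0,0,1],46]
    - [[0,0,0.4],[0,0,1],46]
    - [[0,0,0.4],[0,0,1],46]

```text
time_s: 12.25
tcp_pos: [0.4662, -0.3087, 0.2927]
eef_rot: [179.3, -0.5, -131.6]
contact_force: [-0.3, -0.1, -0.1]
gripper_width: 0.0462
```

apply_moves:
  targets:
    - [[0,0,0.4],[0,0,1],46]
    - [[0,0,0.4],[0,0,1],46]
    - [[0,0,0.3],[0,0,1],46]
    - [[0,0,0.3],[0,0,1],46]
    - [[0,0,0.2],[0,0,1],46]

```text
time_s: 12.75
tcp_pos: [0.4616, -0.3068, 0.2174]
eef_rot: [179.5, -1.2, -173.5]
contact_force: [-0.0, 0.6, -0.4]
gripper_width: 0.0461
```

Run:
```python
from wv import *
s,c,T=wrist("w3"); 
go([.4655,-.3186,.2],-171.9)
```

```text
t 12.75 p [ 0.4616 -0.3068  0.2174] rpy [ 179.48   -1.23 -173.45] F [-0.   0.6 -0.4] w 0.0461
t 12.8 p [ 0.4608 -0.3064  0.216 ] rpy [ 179.42   -1.35 -173.99] F [-1.1  0.1 -1.7] w 0.0459
now in machine mm [-101.5 -250.6  216. ]
shift units [-0.09 -0.32  0.39] turn units [ 0.08 -0.17 -0.26]
```

View pics/w3.png

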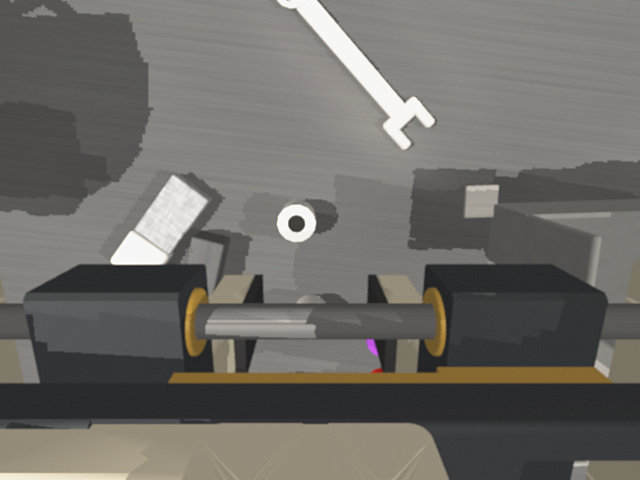

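```bash
cat > fb.py <<'E'
from wv import *
def find(name,T=None,c=None,zt=.032):
    """bosses: low-saturation bright blobs at top height via ray to plane zt"""
    img=c["img"]; hsv=cv2.cvtColor(img,cv2.COLOR_BGR2HSV)
    m=((hsv[...,2]>150)&(hsv[...,1]<45)).astype(np.uint8)
    out=[]
    cs,_=cv2.findContours(m,cv2.RETR_EXTERNAL,cv2.CHAIN_APPROX_NONE)
    for k in cs:
        a=cv2.contourArea(k)
        if a<300 or a>9000: continue
        P=np.array([plane(c,u,v,zt,T) for u,v in k[:,0]]); (x,y),rad=cv2.minEnclosingCircle(P[:,:2].astype(np.float32))
        if .013<rad<.026:
            W=cloud(c,T); mm=np.zeros(m.shape,np.uint8); cv2.drawContours(mm,[k],-1,1,-1); z=np.nanmedian(W[(mm>0)&(m>0)][:,2])
            (u,v),_=cv2.minEnclosingCircle(k)
            print("blob px",round(u),round(v),"world",round(x,4),round(y,4),"rad",round(rad,4),"depth z",round(float(z),4)); out.append((x,y))
    return out
E
python3 - <<'E'
from fb import *
d=load("pics/w3.npz"); find("",d["T"],d)
W=cloud(d,d["T"]); v,u=np.mgrid[:480,:640]; k=(abs(u-297)<22)&(abs(v-223)<22)&(W[...,2]>.026)&(W[...,2]<.04); P=W[k]; print("cloud",(P.min(0)+P.max(0))/2,np.ptp(P,axis=0),np.median(P[:,2]))
E
```

```text
blob px 296 222 world 0.4629 -0.3218 rad 0.0181 depth z 0.0302
blob px 482 200 world 0.4256 -0.1647 rad 0.0182 depth z 0.0025
cloud [ 0.46390067 -0.32182686  0.02981605] [0.03362209 0.03303219 0.00628694] 0.03037735079485404
```

apply_moves:
  targets:
    - [[-0.1,-0.35,0.5],[0.08,-0.17,-0.26],46]
    - [[0,0,0.5],[0,0,0],46]
    - [[0,0,0],[0,0,0],46]

```text
time_s: 13.1
tcp_pos: [0.4649, -0.3196, 0.1723]
eef_rot: [180.0, -0.0, -171.4]
contact_force: [-0.2, 1.2, 0.5]
gripper_width: 0.0456
```

Run:
```python
from fb import *
s,c,T=wrist("w4"); find("",T,c)
go([.465,-.320,.023],-171.9)
```

```text
t 13.1 p [ 0.4649 -0.3196  0.1723] rpy [ 1.7998e+02 -1.0000e-02 -1.7144e+02] F [-0.2  1.2  0.5] w 0.0456
blob px 324 342 world 0.5575 -0.2984 rad 0.0171 depth z 0.0302
blob px 312 226 world 0.462 -0.3221 rad 0.0189 depth z 0.0302
blob px 524 209 world 0.4253 -0.1679 rad 0.0182 depth z 0.0024
t 13.15 p [ 0.4656 -0.32    0.1737] rpy [-1.7995e+02  6.0000e-02 -1.7143e+02] F [ 0.5 -0.3  0.2] w 0.046
now in machine mm [ -98.7 -264.7  173.7]
shift units [0.02 0.   3.77] turn units [-0.01  0.01  0.06]
```

apply_moves:
  targets:
    - [[0.03,-0.02,0.9],[0,0,0],46]
    - [[0,0,0.9],[0,0,0],46]
    - [[0,0,0.9],[0,0,0],46]
    - [[0,0,0.6],[0,0,0],46]
    - [[0,0,0.3],[0,0,0],46]

```text
time_s: 13.65
tcp_pos: [0.4714, -0.3235, 0.0336]
eef_rot: [-179.5, 0.8, -170.9]
contact_force: [-1.0, -0.1, 0.5]
gripper_width: 0.0461
```

```bash
python3 -c "
from h import *
go([.464,-.321,.023],-171.9)"
```

```text
t 13.65 p [ 0.4714 -0.3235  0.0336] rpy [-179.5     0.77 -170.85] F [-1.  -0.1  0.5] w 0.0461
now in machine mm [ -93.4 -269.    33.6]
shift units [0.18 0.09 0.26] turn units [-0.06  0.1   0.13]
```

apply_moves:
  targets:
    - [[0.18,0.07,0.1],[-0.06,0.1,0.1],46]
    - [[0,0,0.15],[0,0,0],46]
    - [[0,0,0],[0,0,0],46]

```text
time_s: 13.95
tcp_pos: [0.4645, -0.322, 0.0242]
eef_rot: [-180.0, -0.1, -171.6]
contact_force: [0.6, 0.8, -0.1]
gripper_width: 0.0458
```

apply_moves:
  targets:
    - [[0,0,0],[0,0,0],0]
    - [[0,0,0],[0,0,0],0]
    - [[0,0,0],[0,0,0],0]
    - [[0,0,0],[0,0,0],0]
  squeeze: 30

```text
time_s: 14.35
tcp_pos: [0.4663, -0.3226, 0.0273]
eef_rot: [-179.9, 0.2, -171.6]
contact_force: [-0.4, -0.3, -2.0]
gripper_width: 0.0332
```

```bash
python3 -c "
from h import *
go(m2w(-3,-10,260),-171.9)"
```

```text
t 14.35 p [ 0.4663 -0.3226  0.0273] rpy [-179.86    0.2  -171.56] F [-0.4 -0.3 -2. ] w 0.0332
now in machine mm [ -98.4 -267.4   27.3]
shift units [-2.44  6.41 -5.83] turn units [-0.02  0.02  0.04]
```

apply_moves:
  targets:
    - [[0,0,-0.6],[0,0,0],0]
    - [[0,0,-0.9],[0,0,0],0]
    - [[0,0,-0.95],[0,0,0],0]
    - [[0,0,-0.95],[0,0,0],0]
    - [[0,0,-0.95],[0,0,0],0]

```text
time_s: 14.85
tcp_pos: [0.4614, -0.3207, 0.201]
eef_rot: [179.7, -0.5, -171.6]
contact_force: [0.8, -0.8, -1.3]
gripper_width: 0.0331
```

apply_moves:
  targets:
    - [[0,0,-0.95],[0,0,0],0]
    - [[-0.3,0.7,-0.3],[0,0,0],0]
    - [[-0.35,0.9,0],[0,0,0],0]
    - [[-0.35,0.9,0],[0,0,0],0]
    - [[-0.35,0.9,0],[0,0,0],0]

```text
time_s: 15.35
tcp_pos: [0.4971, -0.1787, 0.2613]
eef_rot: [-180.0, 0.2, -172.0]
contact_force: [1.1, 0.4, -1.1]
gripper_width: 0.0334
```

apply_moves:
  targets:
    - [[-0.35,0.9,0],[0,0,0],0]
    - [[-0.35,0.9,0],[0,0,0],0]
    - [[-0.2,0.7,0],[0,0,0],0]
    - [[0,0,0],[0,0,0],0]

```text
time_s: 15.75
tcp_pos: [0.519, -0.0668, 0.2621]
eef_rot: [180.0, 0.3, -171.9]
contact_force: [0.1, -1.0, -0.8]
gripper_width: 0.0333
```

```bash
python3 -c "
from wv import *
s,c,T=wrist('w5')
go(m2w(-3,-10,160),-171.9)"
```

```text
t 15.75 p [ 0.519  -0.0668  0.2621] rpy [ 179.97    0.3  -171.85] F [ 0.1 -1.  -0.8] w 0.0333
t 15.8 p [ 0.5188 -0.0678  0.2621] rpy [ 179.98    0.29 -171.86] F [ 0.6  0.  -2.2] w 0.0333
now in machine mm [-10.5 -22.6 262.1]
shift units [-0.18  0.31  2.55] turn units [0.   0.04 0.  ]
```

View pics/w5.png

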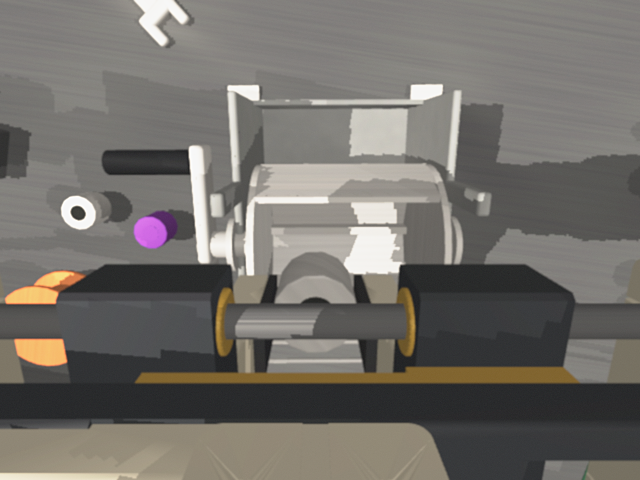

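The wrist view shows the boss held at (315,300) over the open port, which spans columns 250–440. I'll centre and lower it.

apply_moves:
  targets:
    - [[-0.18,0.31,0.2],[0,0.04,0],0]
    - [[0,0,0.4],[0,0,0],0]
    - [[0,0,0],[0,0,0],0]

```text
time_s: 16.1
tcp_pos: [0.5239, -0.0546, 0.2373]
eef_rot: [180.0, -0.0, -171.9]
contact_force: [0.6, -0.7, -1.9]
gripper_width: 0.0331
```

```bash
python3 -c "
from wv import *
go(m2w(-3,-10,160),-171.9)"
```

```text
t 16.1 p [ 0.5239 -0.0546  0.2373] rpy [ 1.7996e+02 -5.0000e-02 -1.7191e+02] F [ 0.6 -0.7 -1.9] w 0.0331
now in machine mm [ -3.5 -10.2 237.3]
shift units [-0.01  0.    1.93] turn units [ 0.   -0.01 -0.  ]
```

apply_moves:
  targets:
    - [[0,0,0.45],[0,0,0],0]
    - [[0,0,0.45],[0,0,0],0]
    - [[0,0,0.45],[0,0,0],0]
    - [[0,0,0.4],[0,0,0],0]
    - [[0,0,0.1],[0,0,0],0]

```text
time_s: 16.6
tcp_pos: [0.5252, -0.0575, 0.1633]
eef_rot: [-180.0, 0.1, -172.2]
contact_force: [0.0, -0.4, -1.3]
gripper_width: 0.0337
```

```bash
python3 -c "
from wv import *
go(m2w(-3,-10,155),-171.9)"
```

```text
t 16.6 p [ 0.5252 -0.0575  0.1633] rpy [-1.7997e+02  7.0000e-02 -1.7216e+02] F [ 0.  -0.4 -1.3] w 0.0337
now in machine mm [ -2.7 -13.3 163.3]
shift units [0.01 0.08 0.21] turn units [-0.    0.01 -0.03]
```

apply_moves:
  targets:
    - [[0,0.1,0.2],[0,0,0],0]
    - [[0,0,0.15],[0,0,0],0]
    - [[0,0,0],[0,0,0],46]
    - [[0,0,0],[0,0,0],46]
    - [[0,0,0],[0,0,0],46]

```text
time_s: 17.1
tcp_pos: [0.5265, -0.054, 0.1508]
eef_rot: [-179.9, 0.2, -172.2]
contact_force: [-0.2, -0.5, 0.7]
gripper_width: 0.0454
```

apply_moves:
  targets:
    - [[0,0,-0.4],[0,0,0],46]
    - [[0,0,-0.6],[0,0,0],46]
    - [[0,0,-0.6],[0,0,0],46]
    - [[0,0,-0.6],[0,0,0],46]
    - [[0,0,-0.2],[0,0,0],46]

```text
time_s: 17.6
tcp_pos: [0.5262, -0.054, 0.2517]
eef_rot: [-179.9, 0.3, -172.2]
contact_force: [0.1, 0.5, 0.2]
gripper_width: 0.046
```

```bash
python3 -c "
from fb import *
s,c,T=wrist('w6'); find('',T,c)
go([.558,-.2968,.2],-171.9)"
```

```text
t 17.6 p [ 0.5262 -0.054   0.2517] rpy [-179.9     0.31 -172.18] F [0.1 0.5 0.2] w 0.046
blob px 59 206 world 0.5573 -0.2965 rad 0.0176 depth z 0.0301
blob px 136 16 world 0.3819 -0.2262 rad 0.0153 depth z 0.0057
t 17.65 p [ 0.5264 -0.054   0.2521] rpy [-179.9     0.35 -172.18] F [ 0.6 -0.4  1.7] w 0.0457
now in machine mm [ -1.1 -10.  252.1]
shift units [ 0.05 -6.12  1.31] turn units [-0.01  0.04 -0.03]
```

View pics/w6.png

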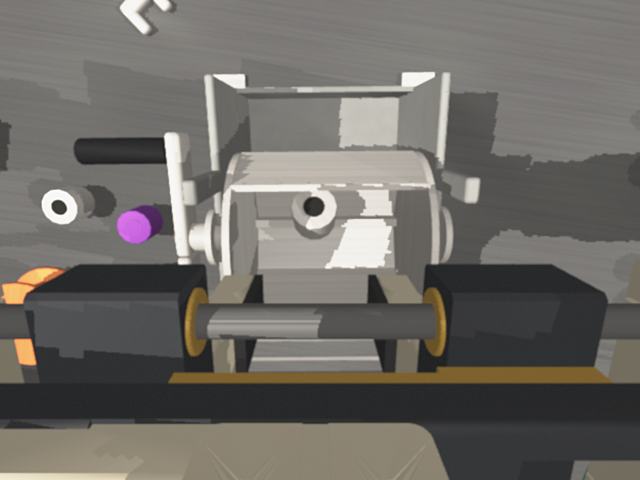

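Boss D is standing in the barrel at pixel (314,207). Next is boss C.

apply_moves:
  targets:
    - [[0,-0.9,0],[0,0,0],46]
    - [[0,-0.9,0],[0,0,0],46]
    - [[0,-0.9,0],[0,0,0],46]
    - [[0,-0.9,0],[0,0,0],46]
    - [[0,-0.9,0.3],[0,0,0],46]

```text
time_s: 18.15
tcp_pos: [0.5527, -0.2337, 0.2404]
eef_rot: [-180.0, 0.6, -171.7]
contact_force: [1.1, -1.1, -0.3]
gripper_width: 0.0464
```

apply_moves:
  targets:
    - [[0,-0.9,0.5],[0,0,0],46]
    - [[0,-0.5,0.4],[0,0,0],46]
    - [[0,0,0.1],[0,0,0],46]
    - [[0,0,0],[0,0,0],46]

```text
time_s: 18.55
tcp_pos: [0.5592, -0.295, 0.1931]
eef_rot: [179.9, 0.3, -172.0]
contact_force: [0.3, -1.2, 0.9]
gripper_width: 0.0458
```

```bash
python3 -c "
from fb import *
s,c,T=wrist('w7'); find('',T,c)
go([.5575,-.2968,.1],-171.9)"
```

```text
t 18.55 p [ 0.5592 -0.295   0.1931] rpy [ 179.89    0.31 -172.03] F [ 0.3 -1.2  0.9] w 0.0458
blob px 310 218 world 0.5558 -0.2991 rad 0.0189 depth z 0.0302
blob px 521 87 world 0.434 -0.1579 rad 0.0255 depth z 0.0025
t 18.6 p [ 0.5593 -0.2947  0.1934] rpy [ 179.9     0.32 -171.99] F [ 0.2 -0.2 -0.4] w 0.0457
now in machine mm [  -2.4 -252.9  193.4]
shift units [ 0.06 -0.05  2.33] turn units [ 0.01  0.04 -0.01]
```

View pics/w7.png

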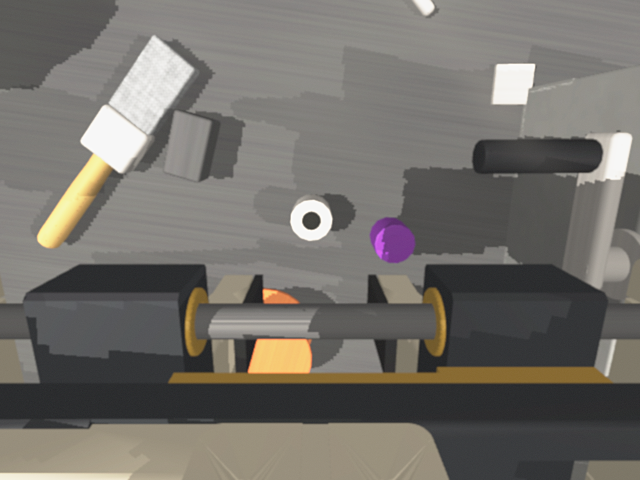

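apply_moves:
  targets:
    - [[0.07,-0.07,0.6],[0,0.04,0],44]
    - [[0,0,0.7],[0,0,0],44]
    - [[0,0,0.7],[0,0,0],44]
    - [[0,0,0.6],[0,0,0],44]
    - [[0,0,0],[0,0,0],44]

```text
time_s: 19.1
tcp_pos: [0.5606, -0.2933, 0.0922]
eef_rot: [-179.9, 0.5, -171.6]
contact_force: [-0.2, 0.1, -0.1]
gripper_width: 0.044
```

```bash
python3 -c "
from fb import *
go([.557,-.2978,.024],-171.9)"
```

```text
t 19.1 p [ 0.5606 -0.2933  0.0922] rpy [-179.9     0.5  -171.64] F [-0.2  0.1 -0.1] w 0.044
now in machine mm [  -0.9 -251.7   92.2]
shift units [ 0.12 -0.09  1.7 ] turn units [-0.01  0.06  0.03]
```

apply_moves:
  targets:
    - [[0.12,-0.1,0.3],[0,0.06,0],44]
    - [[0.03,-0.02,0.5],[0,0,0],44]
    - [[0.02,-0.01,0.5],[0,0,0],44]
    - [[0,0,0.3],[0,0,0],44]
    - [[0,0,0],[0,0,0],44]

```text
time_s: 19.6
tcp_pos: [0.5591, -0.2992, 0.0326]
eef_rot: [-179.6, 0.5, -171.4]
contact_force: [-0.6, -0.3, 0.3]
gripper_width: 0.044
```

```bash
python3 -c "
from fb import *
go([.557,-.2978,.024],-171.9)"
```

```text
t 19.6 p [ 0.5591 -0.2992  0.0326] rpy [-179.63    0.48 -171.35] F [-0.6 -0.3  0.3] w 0.044
now in machine mm [  -3.2 -257.3   32.6]
shift units [0.05 0.04 0.22] turn units [-0.05  0.06  0.07]
```

apply_moves:
  targets:
    - [[0.05,0.03,0.22],[0,0.06,0],44]
    - [[0,0,0],[0,0,0],0]
    - [[0,0,0],[0,0,0],0]
    - [[0,0,0],[0,0,0],0]
    - [[0,0,0],[0,0,0],0]

```text
time_s: 20.1
tcp_pos: [0.5588, -0.2986, 0.0265]
eef_rot: [-179.5, 0.2, -171.3]
contact_force: [-0.6, 0.3, -1.9]
gripper_width: 0.0335
```

```bash
python3 -c "
from fb import *
go(m2w(2,10,250),-171.9)"
```

```text
t 20.1 p [ 0.5588 -0.2986  0.0265] rpy [-179.52    0.18 -171.3 ] F [-0.6  0.3 -1.9] w 0.0335
now in machine mm [  -3.4 -256.7   26.5]
shift units [-0.22  6.62 -5.64] turn units [-0.06  0.02  0.07]
```

apply_moves:
  targets:
    - [[0,0,-0.6],[0,0,0],0]
    - [[0,0,-0.9],[0,0,0],0]
    - [[0,0,-0.95],[0,0,0],0]
    - [[0,0,-0.95],[0,0,0],0]
    - [[0,0,-0.95],[0,0,0],0]

```text
time_s: 20.6
tcp_pos: [0.5537, -0.2961, 0.1995]
eef_rot: [-179.9, -0.6, -171.4]
contact_force: [1.1, -0.3, -1.6]
gripper_width: 0.033
```

apply_moves:
  targets:
    - [[0,0,-0.95],[0,0,0],0]
    - [[0,0.7,-0.5],[0,0,0.05],0]
    - [[-0.04,0.9,0],[0,0,0],0]
    - [[-0.04,0.9,0],[0,0,0],0]
    - [[-0.04,0.9,0],[0,0,0],0]

```text
time_s: 21.1
tcp_pos: [0.5407, -0.1613, 0.2675]
eef_rot: [-179.6, 0.1, -172.2]
contact_force: [0.4, 0.1, -1.8]
gripper_width: 0.0336
```

apply_moves:
  targets:
    - [[-0.04,0.9,0],[0,0,0],0]
    - [[-0.04,0.9,0],[0,0,0],0]
    - [[0,0.8,0],[0,0,0],0]
    - [[0,0.3,0],[0,0,0],0]
    - [[0,0,0],[0,0,0],0]

```text
time_s: 21.6
tcp_pos: [0.5255, -0.0383, 0.2683]
eef_rot: [-179.7, 0.3, -172.0]
contact_force: [0.4, -0.9, -2.2]
gripper_width: 0.0336
```

```bash
python3 -c "
from wv import *
s,c,T=wrist('w8')
go(m2w(5,9,230),-171.9)"
```

```text
t 21.6 p [ 0.5255 -0.0383  0.2683] rpy [-179.74    0.31 -172.  ] F [ 0.4 -0.9 -2.2] w 0.0336
t 21.65 p [ 0.5256 -0.0389  0.2683] rpy [-179.73    0.3  -172.03] F [ 0.4  0.3 -1.3] w 0.0334
now in machine mm [  0.3   5.1 268.3]
shift units [-0.11  0.1   0.96] turn units [-0.03  0.04 -0.02]
```

View pics/w8.png

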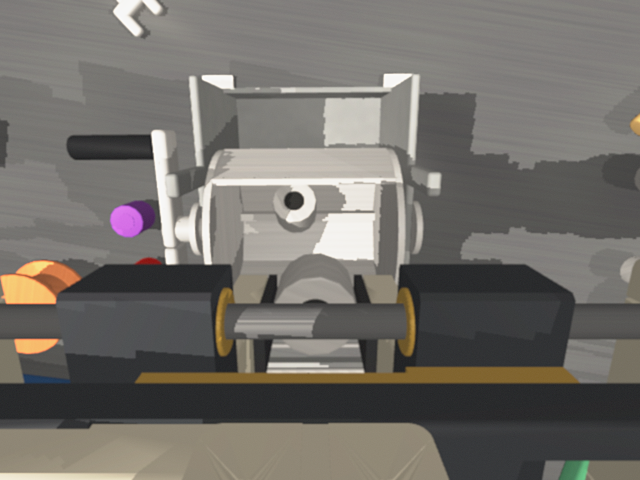

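apply_moves:
  targets:
    - [[-0.28,0.12,0.4],[0,0.04,0],0]
    - [[0,0,0.5],[0,0,0],0]
    - [[0,0,0.45],[0,0,0],0]
    - [[0,0,0.45],[0,0,0],0]
    - [[0,0,0.45],[0,0,0],0]

```text
time_s: 22.15
tcp_pos: [0.5392, -0.0379, 0.1787]
eef_rot: [-179.7, 0.3, -172.2]
contact_force: [0.0, 0.3, -0.3]
gripper_width: 0.0332
```

```bash
python3 -c "
from wv import *
go(m2w(12,9,150),-171.9)"
```

```text
t 22.15 p [ 0.5392 -0.0379  0.1787] rpy [-179.69    0.33 -172.23] F [ 0.   0.3 -0.3] w 0.0332
now in machine mm [ 14.    4.2 178.7]
shift units [0.05 0.12 0.72] turn units [-0.04  0.04 -0.04]
```

apply_moves:
  targets:
    - [[0.05,0.1,0.4],[0,0.04,0],0]
    - [[0,0,0.3],[0,0,0],0]
    - [[0,0,0],[0,0,0],0]
    - [[0,0,0],[0,0,0],44]
    - [[0,0,0],[0,0,0],44]

```text
time_s: 22.65
tcp_pos: [0.5368, -0.0392, 0.1478]
eef_rot: [-179.6, -0.2, -172.5]
contact_force: [0.1, -0.1, 0.7]
gripper_width: 0.0423
```

apply_moves:
  targets:
    - [[0,0,0],[0,0,0],44]
    - [[0,0,-0.6],[0,0,0],44]
    - [[0,0,-0.7],[0,0,0],44]
    - [[0,0,-0.7],[0,0,0],44]
    - [[0,0,-0.5],[0,0,0],44]

```text
time_s: 23.15
tcp_pos: [0.5369, -0.039, 0.2522]
eef_rot: [-179.6, -0.2, -172.5]
contact_force: [0.7, 0.5, 0.6]
gripper_width: 0.0436
```

```bash
python3 -c "
from fb import *
s,c,T=wrist('w9'); find('',T,c)
from plant import r
c=r.capture('top'); cv2.imwrite('pics/top3.png',c['img']); np.savez('pics/top3.npz',**c)
c=r.capture('scene'); cv2.imwrite('pics/scene3.png',c['img']); np.savez('pics/scene3.npz',**c)
go([.452,.309,.25],-171.9)"
```

```text
t 23.15 p [ 0.5369 -0.039   0.2522] rpy [-179.59   -0.18 -172.49] F [0.7 0.5 0.6] w 0.0436
t 23.3 p [ 0.5372 -0.0388  0.2518] rpy [-1.7962e+02 -8.0000e-02 -1.7250e+02] F [ 0.1  0.7 -1.4] w 0.0438
now in machine mm [ 11.8   3.5 251.8]
shift units [ 0.98  8.9  -0.01] turn units [-0.05 -0.01 -0.07]
```

View pics/w9.png

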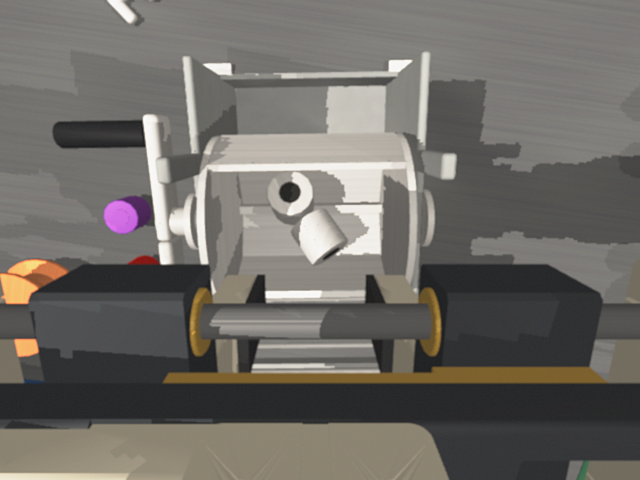

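View pics/scene3.png

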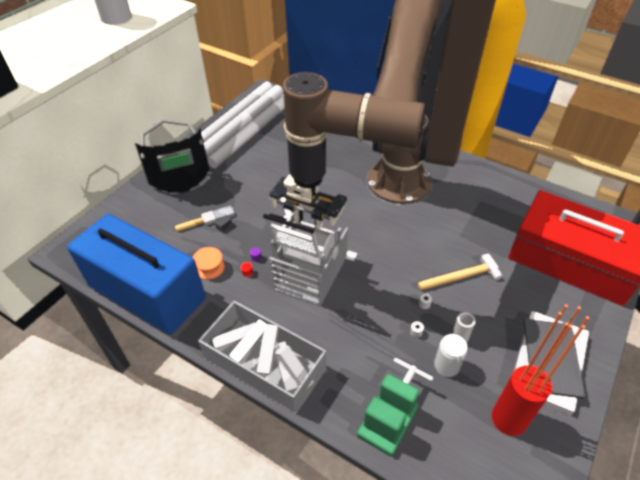

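Two bosses are in the barrel, at (291,192) and (325,235). The two on the left are unmoved. I'll go to boss B.

apply_moves:
  targets:
    - [[0,0.9,-0.1],[0,0,0],44]
    - [[0,0.95,0],[0,0,0],44]
    - [[0,0.95,0],[0,0,0],44]
    - [[0.1,0.95,0],[0,0,0],44]
    - [[0.1,0.95,0],[0,0,0],44]

```text
time_s: 23.8
tcp_pos: [0.5032, 0.1483, 0.2526]
eef_rot: [-179.6, -0.2, -172.9]
contact_force: [1.1, -0.0, 0.3]
gripper_width: 0.0442
```

apply_moves:
  targets:
    - [[0.2,0.95,0],[0,0,0],44]
    - [[0.2,0.95,0],[0,0,0],44]
    - [[0.2,0.95,0.3],[0,0,0],44]
    - [[0.2,0.7,0.4],[0,0,0],44]
    - [[0,0,0.3],[0,0,0],44]

```text
time_s: 24.3
tcp_pos: [0.4497, 0.2942, 0.2095]
eef_rot: [-179.7, -0.1, -172.7]
contact_force: [-0.3, -0.2, 0.4]
gripper_width: 0.0438
```

```bash
python3 -c "
from fb import *
s,c,T=wrist('w10'); find('',T,c)
go([.452,.309,.18],-171.9)"
```

```text
t 24.3 p [0.4497 0.2942 0.2095] rpy [-1.7969e+02 -1.3000e-01 -1.7270e+02] F [-0.3 -0.2  0.4] w 0.0438
blob px 332 220 world 0.4483 0.3075 rad 0.019 depth z 0.0302
blob px 368 129 world 0.3713 0.3269 rad 0.021 depth z -0.0016
blob px 20 122 world 0.4007 0.0493 rad 0.0191 depth z 0.0023
blob px 313 91 world 0.3475 0.2785 rad 0.0192 depth z -0.0016
blob px 455 54 world 0.3087 0.3833 rad 0.0144 depth z -0.0013
t 24.35 p [0.4492 0.2924 0.2075] rpy [-179.58   -0.28 -172.74] F [-0.4 -1.  -3.4] w 0.044
now in machine mm [-28.7 343.9 207.5]
shift units [-0.13  0.41  0.68] turn units [-0.05 -0.04 -0.1 ]
```

View pics/w10.png

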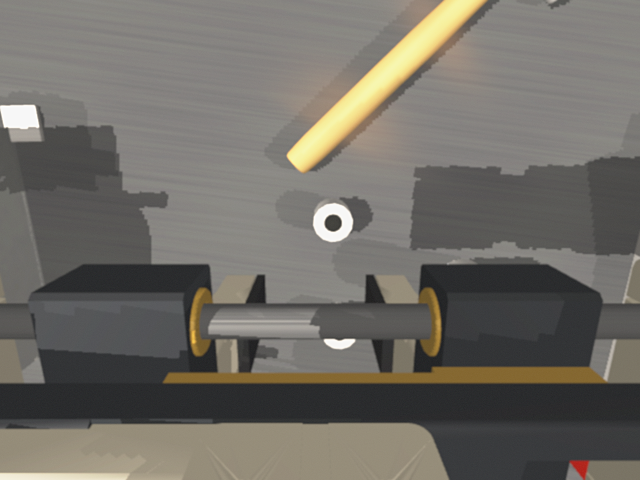

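apply_moves:
  targets:
    - [[-0.11,0.38,0.5],[0,0,-0.1],44]
    - [[0,0,0.7],[0,0,0],44]
    - [[0,0,0.7],[0,0,0],44]
    - [[0,0,0.5],[0,0,0],44]
    - [[0,0,0.1],[0,0,0],44]

```text
time_s: 24.85
tcp_pos: [0.4521, 0.3045, 0.1042]
eef_rot: [-179.5, -0.3, -171.9]
contact_force: [0.4, -0.8, -0.7]
gripper_width: 0.0438
```

```bash
python3 -c "
from fb import *
s,c,T=wrist('w11'); find('',T,c)
go([.451,.308,.024],-171.9)"
```

```text
t 24.85 p [0.4521 0.3045 0.1042] rpy [-179.52   -0.3  -171.94] F [ 0.4 -0.8 -0.7] w 0.0438
blob px 322 250 world 0.4469 0.3078 rad 0.0193 depth z 0.0302
blob px 365 128 world 0.3761 0.3206 rad 0.0145 depth z -0.0016
blob px 290 77 world 0.3561 0.2769 rad 0.0137 depth z -0.0016
t 24.9 p [0.4523 0.3047 0.1046] rpy [-179.54   -0.27 -171.94] F [-0.4 -0.7 -0.5] w 0.0441
now in machine mm [-23.8 355.6 104.6]
shift units [0.01 0.1  2.01] turn units [-0.06 -0.03 -0.  ]
```

apply_moves:
  targets:
    - [[0.03,0.09,0.4],[0,0,0],44]
    - [[0.03,0.02,0.5],[0,0,0],44]
    - [[0.03,0.02,0.5],[0,0,0],44]
    - [[0,0,0.4],[0,0,0],44]
    - [[0,0,0],[0,0,0],44]

```text
time_s: 25.4
tcp_pos: [0.4522, 0.3099, 0.0369]
eef_rot: [-179.8, 0.1, -172.0]
contact_force: [0.5, -0.4, -0.3]
gripper_width: 0.0441
```

```bash
python3 -c "
from fb import *
go([.4505,.308,.024],-171.9)"
```

```text
t 25.4 p [0.4522 0.3099 0.0369] rpy [-1.7983e+02  1.4000e-01 -1.7201e+02] F [ 0.5 -0.4 -0.3] w 0.0441
now in machine mm [-23.2 360.7  36.9]
shift units [ 0.05 -0.04  0.32] turn units [-0.02  0.02 -0.01]
```

apply_moves:
  targets:
    - [[0.05,-0.04,0.3],[0,0,0],44]
    - [[0,0,0.05],[0,0,0],44]
    - [[0,0,0],[0,0,0],0]
    - [[0,0,0],[0,0,0],0]
    - [[0,0,0],[0,0,0],0]

```text
time_s: 25.9
tcp_pos: [0.4525, 0.3092, 0.0261]
eef_rot: [180.0, 0.4, -172.0]
contact_force: [1.4, -0.4, -2.0]
gripper_width: 0.0334
```

apply_moves:
  targets:
    - [[0,0,-0.4],[0,0,0],0]
    - [[0,0,-0.9],[0,0,0],0]
    - [[0,0,-0.95],[0,0,0],0]
    - [[0,0,-0.95],[0,0,0],0]
    - [[0,0,-0.95],[0,0,0],0]

```text
time_s: 26.4
tcp_pos: [0.4485, 0.3058, 0.1924]
eef_rot: [-179.6, -0.2, -172.1]
contact_force: [0.8, 1.1, -1.5]
gripper_width: 0.0332
```

apply_moves:
  targets:
    - [[0,0,-0.95],[0,0,0],0]
    - [[0,0,-0.95],[0,0,0],0]
    - [[0,0,-0.3],[0,0,0],0]

```text
time_s: 26.7
tcp_pos: [0.4488, 0.3066, 0.2891]
eef_rot: [-179.8, 0.1, -172.1]
contact_force: [0.5, -0.2, -2.1]
gripper_width: 0.0329
```

```bash
python3 -c "
from fb import *
go(m2w(8,-11,265),-171.9)"
```

```text
t 26.7 p [0.4488 0.3066 0.2891] rpy [-1.7983e+02  1.1000e-01 -1.7205e+02] F [ 0.5 -0.2 -2.1] w 0.0329
now in machine mm [-27.1 357.9 289.1]
shift units [-0.9  -9.22  0.63] turn units [-0.02  0.01 -0.02]
```

apply_moves:
  targets:
    - [[0,-0.7,0],[0,0,0],0]
    - [[0,-0.9,0],[0,0,0],0]
    - [[0,-0.95,0],[0,0,0],0]
    - [[0,-0.95,0],[0,0,0],0]
    - [[0,-0.95,0],[0,0,0],0]

```text
time_s: 27.2
tcp_pos: [0.4734, 0.1293, 0.2934]
eef_rot: [179.8, 0.4, -171.7]
contact_force: [0.2, -0.4, -1.3]
gripper_width: 0.0331
```

apply_moves:
  targets:
    - [[0,-0.95,0],[0,0,0],0]
    - [[0,-0.95,0],[0,0,0],0]
    - [[0,-0.95,0],[0,0,0],0]
    - [[0,-0.7,0],[0,0,0],0]
    - [[0,-0.2,0],[0,0,0],0]

```text
time_s: 27.7
tcp_pos: [0.493, -0.028, 0.2941]
eef_rot: [179.7, 0.5, -171.7]
contact_force: [-0.5, 0.0, -0.9]
gripper_width: 0.0331
```

```bash
python3 -c "
from fb import *
go(m2w(-12,11,230),-171.9)"
```

```text
t 27.7 p [ 0.493  -0.028   0.2941] rpy [ 179.74    0.5  -171.75] F [-0.5  0.  -0.9] w 0.0331
now in machine mm [-30.4  20.5 294.1]
shift units [-0.44 -0.25  1.6 ] turn units [0.03 0.06 0.02]
```

apply_moves:
  targets:
    - [[-0.4,-0.22,0.3],[0,0,0],0]
    - [[0,0,0.5],[0,0,0],0]
    - [[0,0,0.5],[0,0,0],0]
    - [[0,0,0.3],[0,0,0],0]
    - [[0,0,0],[0,0,0],0]

```text
time_s: 28.2
tcp_pos: [0.5108, -0.0351, 0.2294]
eef_rot: [179.7, 0.6, -172.0]
contact_force: [0.2, -0.6, -2.1]
gripper_width: 0.0335
```

```bash
python3 -c "
from fb import *
s,c,T=wrist('w12')
go(m2w(-12,11,155),-171.9)"
```

```text
t 28.2 p [ 0.5108 -0.0351  0.2294] rpy [ 179.66    0.65 -171.95] F [ 0.2 -0.6 -2.1] w 0.0335
t 28.25 p [ 0.5113 -0.035   0.2304] rpy [ 179.68    0.72 -171.93] F [-0.7 -0.3 -1.9] w 0.0333
now in machine mm [-13.3  10.9 230.4]
shift units [-0.01 -0.01  1.88] turn units [ 0.04  0.09 -0.  ]
```

View pics/w12.png

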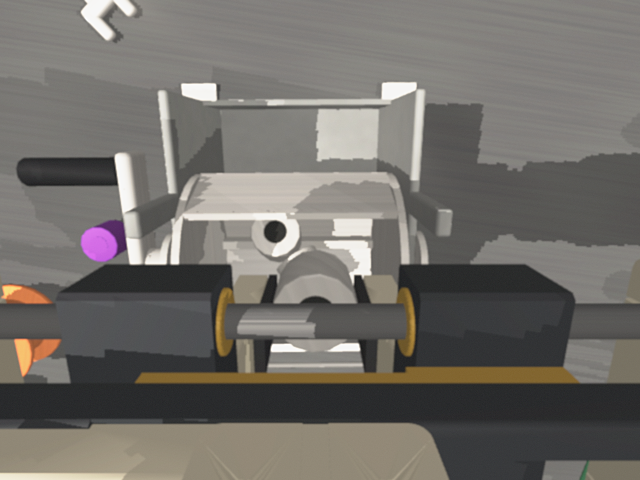

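apply_moves:
  targets:
    - [[0,0,0.45],[0,0.05,0],0]
    - [[0,0,0.45],[0,0,0],0]
    - [[0,0,0.4],[0,0,0],0]
    - [[0,0.04,0.3],[0,0,0],0]
    - [[0,0,0.1],[0,0,0],0]

```text
time_s: 28.75
tcp_pos: [0.5155, -0.0309, 0.1667]
eef_rot: [179.7, 0.9, -171.8]
contact_force: [-0.1, 0.7, -1.6]
gripper_width: 0.0333
```

```bash
python3 -c "
from fb import *
go(m2w(-12,11,155),-171.9)"
```

```text
t 28.75 p [ 0.5155 -0.0309  0.1667] rpy [ 179.68    0.9  -171.75] F [-0.1  0.7 -1.6] w 0.0333
now in machine mm [ -8.6  14.4 166.7]
shift units [ 0.09 -0.09  0.29] turn units [0.04 0.11 0.02]
```

apply_moves:
  targets:
    - [[0.1,-0.08,0.15],[0,0.1,0],0]
    - [[0,0,0.15],[0,0,0],0]
    - [[0,0,0],[0,0,0],42]
    - [[0,0,0],[0,0,0],42]
    - [[0,0,0],[0,0,0],42]

```text
time_s: 29.25
tcp_pos: [0.5136, -0.0343, 0.1562]
eef_rot: [179.7, 0.2, -171.7]
contact_force: [-1.4, 0.5, -0.4]
gripper_width: 0.0417
```

apply_moves:
  targets:
    - [[0,0,-0.4],[0,0,0],42]
    - [[0,0,-0.7],[0,0,0],42]
    - [[0,0,-0.7],[0,0,0],42]
    - [[0,0,-0.7],[0,0,0],42]
    - [[0,0,-0.1],[0,0,0],42]

```text
time_s: 29.75
tcp_pos: [0.5136, -0.0355, 0.2655]
eef_rot: [179.8, 0.3, -171.7]
contact_force: [0.2, 0.6, -0.1]
gripper_width: 0.0421
```

```bash
python3 -c "
from fb import *
s,c,T=wrist('w13'); find('',T,c)
go([.5535,.330,.25],-171.9)"
```

```text
t 29.75 p [ 0.5136 -0.0355  0.2655] rpy [ 179.75    0.31 -171.68] F [ 0.2  0.6 -0.1] w 0.0421
blob px 624 282 world 0.5463 0.2978 rad 0.0163 depth z 0.0107
blob px 211 94 world 0.4232 -0.144 rad 0.0159 depth z 0.0024
blob px 125 17 world 0.3697 -0.2222 rad 0.0251 depth z 0.0059
t 29.8 p [ 0.5132 -0.0355  0.2646] rpy [ 179.74    0.26 -171.69] F [ 0.2 -0.3  0.5] w 0.042
now in machine mm [-11.5  10.3 264.6]
shift units [-2.32  8.89  0.42] turn units [0.03 0.03 0.03]
```

View pics/w13.png

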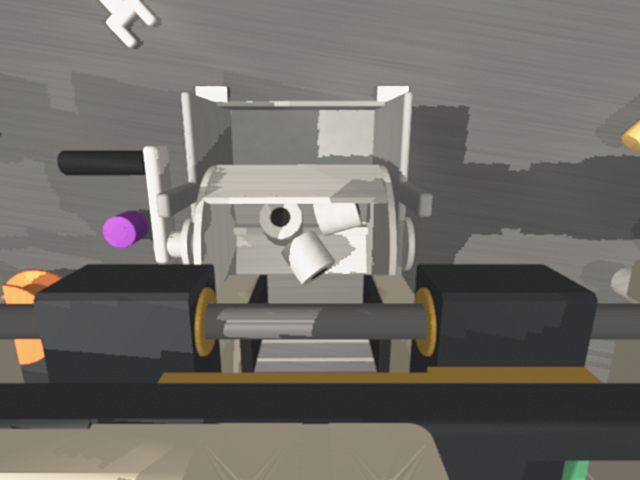

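Three are in, at (280,217), (337,215) and (310,257). Next is the last boss, A.

apply_moves:
  targets:
    - [[0,0.9,-0.1],[0,0,0],44]
    - [[0,0.95,0],[0,0,0],44]
    - [[-0.2,0.95,0],[0,0,0],44]
    - [[-0.3,0.95,0],[0,0,0],44]
    - [[-0.3,0.95,0],[0,0,0],44]

```text
time_s: 30.3
tcp_pos: [0.5164, 0.1566, 0.2687]
eef_rot: [179.7, 0.3, -172.2]
contact_force: [1.0, 0.4, -0.2]
gripper_width: 0.0441
```

apply_moves:
  targets:
    - [[-0.3,0.95,0],[0,0,0],44]
    - [[-0.3,0.95,0],[0,0,0],44]
    - [[-0.3,0.95,0.3],[0,0,0],44]
    - [[-0.3,0.8,0.4],[0,0,0],44]
    - [[0,0,0.4],[0,0,0],44]

```text
time_s: 30.8
tcp_pos: [0.5445, 0.3191, 0.2226]
eef_rot: [179.6, 0.4, -171.9]
contact_force: [-0.9, -0.2, 0.1]
gripper_width: 0.0441
```

```bash
python3 -c "
from fb import *
s,c,T=wrist('w14'); find('',T,c)
go([.5535,.330,.18],-171.9)"
```

```text
t 30.8 p [0.5445 0.3191 0.2226] rpy [ 179.65    0.37 -171.94] F [-0.9 -0.2  0.1] w 0.0441
blob px 420 273 world 0.5846 0.4248 rad 0.0216 depth z 0.0267
blob px 323 223 world 0.5498 0.3284 rad 0.0192 depth z 0.0302
blob px 637 128 world 0.433 0.5782 rad 0.024 depth z 0.0055
t 30.85 p [0.5427 0.3169 0.2193] rpy [ 1.7978e+02  1.0000e-01 -1.7200e+02] F [-1.4 -1.2 -4.1] w 0.0441
now in machine mm [ 67.4 354.9 219.3]
shift units [-0.31  0.28  0.98] turn units [ 0.03  0.01 -0.01]
```

View pics/w14.png

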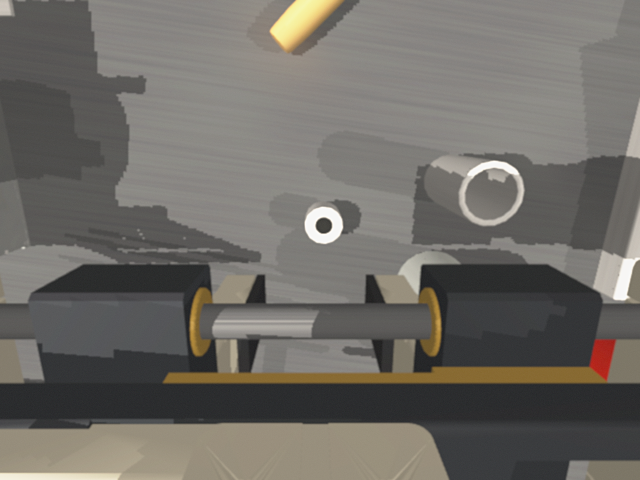

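```bash
python3 -c "
from fb import *
for n in('top','scene'):
  c=load(f'pics/{n}0.npz'); W=cloud(c).reshape(-1,3); W=W[np.isfinite(W).all(1)]
  k=(W[:,2]>.06)&(W[:,2]<.13)&(W[:,0]>.42)&(W[:,0]<.72)&(W[:,1]>.25)&(W[:,1]<.55); P=W[k]
  a=P[P[:,2]>.095]; b=P[P[:,2]<.095]
  for q,nm in((a,'tin'),(P[(P[:,0]<.55)],'pipe'),(P,'all')): print(n,nm,np.round(q.min(0),3),np.round(q.max(0),3))
"
```

```text
top tin [0.479 0.411 0.095] [0.636 0.48  0.12 ]
top pipe [0.476 0.418 0.06 ] [0.524 0.468 0.098]
top all [0.476 0.327 0.06 ] [0.72 0.48 0.12]
scene tin [0.486 0.412 0.095] [0.641 0.481 0.119]
scene pipe [0.476 0.419 0.06 ] [0.529 0.466 0.097]
scene all [0.476 0.328 0.06 ] [0.719 0.481 0.119]
```

The tin (110 mm high) and pipe (90 mm high) would hit the gripper body with the jaws along y, so I'll turn the jaws along x for this grasp.

apply_moves:
  targets:
    - [[-0.25,0.3,0],[0,0,-1],44]
    - [[0,0,0],[0,0,-1],44]
    - [[0,0,0],[0,0,-1],44]
    - [[0,0,0],[0,0,-1],44]
    - [[0,0,0],[0,0,-1],44]

```text
time_s: 31.35
tcp_pos: [0.5492, 0.3277, 0.2149]
eef_rot: [179.9, -0.3, -130.7]
contact_force: [0.4, 0.6, 0.1]
gripper_width: 0.044
```

apply_moves:
  targets:
    - [[0,0,0],[0,0,-1],44]
    - [[0,0,0],[0,0,-1],44]
    - [[0,0,0],[0,0,-1],44]
    - [[0,0,0],[0,0,-1],44]
    - [[0,0,0],[0,0,-1],44]

```text
time_s: 31.85
tcp_pos: [0.5482, 0.3236, 0.214]
eef_rot: [179.5, -0.3, -89.1]
contact_force: [0.0, -0.5, -0.9]
gripper_width: 0.0436
```

```bash
python3 -c "
from fb import *
s,c,T=wrist('w15'); find('',T,c)
go([.5525,.329,.15],-81.9)"
```

```text
t 31.85 p [0.5482 0.3236 0.214 ] rpy [179.53  -0.28 -89.09] F [ 0.  -0.5 -0.9] w 0.0436
blob px 116 246 world 0.7208 0.3501 rad 0.0168 depth z 0.0723
blob px 308 222 world 0.5523 0.3266 rad 0.0192 depth z 0.0302
t 31.9 p [0.5482 0.3235 0.2141] rpy [179.53  -0.27 -88.57] F [ 0.1 -1.  -0.2] w 0.0441
now in machine mm [ 73.8 360.7 214.1]
shift units [-0.14 -0.12  1.6 ] turn units [ 0.06 -0.03 -0.83]
```

apply_moves:
  targets:
    - [[-0.14,-0.12,0.4],[0.06,0,-0.8],44]
    - [[0,0,0.6],[0,0,0],44]
    - [[0,0,0.6],[0,0,0],44]
    - [[0,0,0.5],[0,0,0],44]
    - [[0,0,0],[0,0,0],44]

```text
time_s: 32.4
tcp_pos: [0.5531, 0.3264, 0.1286]
eef_rot: [-179.9, -0.2, -82.8]
contact_force: [-0.4, -0.7, 0.1]
gripper_width: 0.0441
```

```bash
python3 -c "
from fb import *
s,c,T=wrist('w16'); find('',T,c)
go([.5525,.329,.024],-81.9)"
```

```text
t 32.4 p [0.5531 0.3264 0.1286] rpy [-179.94   -0.21  -82.81] F [-0.4 -0.7  0.1] w 0.0441
blob px 43 259 world 0.7272 0.3576 rad 0.021 depth z 0.0725
blob px 315 245 world 0.5524 0.3255 rad 0.0196 depth z 0.0302
t 32.45 p [0.5538 0.3269 0.1303] rpy [-1.7983e+02 -1.7000e-01 -8.2770e+01] F [ 0.8 -0.4  0.1] w 0.0442
now in machine mm [ 79.8 363.3 130.3]
shift units [-0.06  0.03  2.66] turn units [-0.02 -0.02 -0.11]
```

View pics/w16.png

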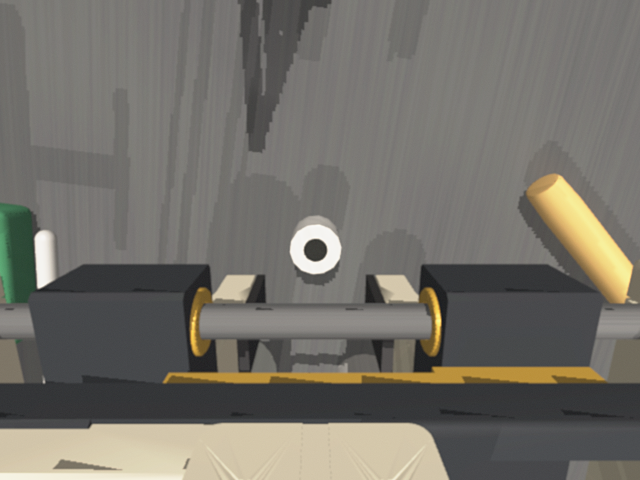

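apply_moves:
  targets:
    - [[-0.05,0.03,0.5],[0,0,-0.1],44]
    - [[0,0,0.6],[0,0,0],44]
    - [[0,0,0.6],[0,0,0],44]
    - [[0,0,0.5],[0,0,0],44]
    - [[0,0,0.1],[0,0,0],44]

```text
time_s: 32.95
tcp_pos: [0.5576, 0.3314, 0.0449]
eef_rot: [-179.2, 0.2, -82.3]
contact_force: [-0.8, -0.8, 0.4]
gripper_width: 0.044
```

```bash
python3 -c "
from fb import *
go([.5525,.3285,.024],-81.9)"
```

```text
t 32.95 p [0.5576 0.3314 0.0449] rpy [-179.21    0.18  -82.34] F [-0.8 -0.8  0.4] w 0.044
now in machine mm [ 84.1 367.2  44.9]
shift units [0.06 0.14 0.52] turn units [-0.1   0.02 -0.05]
```

apply_moves:
  targets:
    - [[0.06,0.14,0],[-0.1,0.02,0],48]
    - [[0,0,0.25],[0,0,0],48]
    - [[0,0,0.25],[0,0,0],48]
    - [[0,0,0],[0,0,0],48]

```text
time_s: 33.35
tcp_pos: [0.5539, 0.3296, 0.028]
eef_rot: [-179.8, 0.2, -82.4]
contact_force: [-1.0, -0.2, -1.3]
gripper_width: 0.0481
```

apply_moves:
  targets:
    - [[0,0,0],[0,0,0],0]
    - [[0,0,0],[0,0,0],0]
    - [[0,0,0],[0,0,0],0]
    - [[0,0,0],[0,0,0],0]

```text
time_s: 33.75
tcp_pos: [0.5542, 0.3298, 0.0286]
eef_rot: [-179.8, 0.2, -82.4]
contact_force: [0.6, -0.5, -0.9]
gripper_width: 0.0333
```

apply_moves:
  targets:
    - [[0,0,-0.4],[0,0,0],0]
    - [[0,0,-0.9],[0,0,0],0]
    - [[0,0,-0.95],[0,0,0],0]
    - [[0,0,-0.95],[0,0,0],0]
    - [[0,0,-0.95],[0,0,0],0]

```text
time_s: 34.25
tcp_pos: [0.55, 0.326, 0.192]
eef_rot: [179.5, -0.3, -82.5]
contact_force: [0.4, 0.7, -2.0]
gripper_width: 0.0334
```

apply_moves:
  targets:
    - [[0,0,-0.95],[0,0,0],0]
    - [[0,0,-0.95],[0,0,0],0]
    - [[0,0,-0.5],[0,0,0],0]
    - [[0,0,0],[0,0,1],0]
    - [[0,0,0],[0,0,1],0]

```text
time_s: 34.75
tcp_pos: [0.5515, 0.327, 0.3003]
eef_rot: [180.0, 0.1, -98.8]
contact_force: [0.5, -0.2, -1.5]
gripper_width: 0.0331
```

```bash
python3 -c "
from fb import *
go(m2w(10,-11,280),-171.9)"
```

```text
t 34.75 p [0.5515 0.327  0.3003] rpy [ 1.7995e+02  9.0000e-02 -9.8850e+01] F [ 0.5 -0.2 -1.5] w 0.0331
now in machine mm [ 77.6 363.7 300.3]
shift units [ 9.45 -1.12  0.49] turn units [0.01 0.01 9.13]
```

apply_moves:
  targets:
    - [[0,0,0],[0,0,1],0]
    - [[0,0,0],[0,0,1],0]
    - [[0,0,0],[0,0,1],0]
    - [[0,0,0],[0,0,1],0]
    - [[0,0,0],[0,0,1],0]

```text
time_s: 35.25
tcp_pos: [0.5504, 0.3265, 0.3006]
eef_rot: [179.8, 0.0, -140.6]
contact_force: [-0.6, -0.3, -2.2]
gripper_width: 0.0335
```

apply_moves:
  targets:
    - [[0,0,0],[0,0,1],0]
    - [[0,0,0],[0,0,1],0]
    - [[0,0,0],[0,0,1],0]
    - [[0,0,0],[0,0,0.5],0]

```text
time_s: 35.65
tcp_pos: [0.5492, 0.3259, 0.2995]
eef_rot: [179.9, -0.2, -169.9]
contact_force: [-0.1, -0.6, -2.0]
gripper_width: 0.0332
```

```bash
python3 -c "
from fb import *
go(m2w(10,-11,280),-171.9)"
```

```text
t 35.65 p [0.5492 0.3259 0.2995] rpy [ 179.85   -0.19 -169.95] F [-0.1 -0.6 -2. ] w 0.0332
now in machine mm [ 75.1 363.  299.5]
shift units [ 1.94 -9.29  0.47] turn units [ 0.02 -0.02  0.24]
```

apply_moves:
  targets:
    - [[0.6,-0.5,0],[0,0,0.24],0]
    - [[0.6,-0.7,0],[0,0,0],0]
    - [[0.6,-0.7,0],[0,0,0],0]
    - [[0.3,-0.9,0],[0,0,0],0]
    - [[0,-0.95,0],[0,0,0],0]

```text
time_s: 36.15
tcp_pos: [0.4834, 0.1632, 0.2964]
eef_rot: [179.9, -0.4, -171.9]
contact_force: [1.7, -0.7, -2.1]
gripper_width: 0.0334
```

apply_moves:
  targets:
    - [[0,-0.95,0],[0,0,0],0]
    - [[0,-0.95,0],[0,0,0],0]
    - [[0,-0.95,0],[0,0,0],0]
    - [[0,-0.95,0],[0,0,0],0]
    - [[0,-0.9,0],[0,0,0],0]

```text
time_s: 36.65
tcp_pos: [0.5077, -0.0302, 0.2973]
eef_rot: [179.8, -0.3, -171.7]
contact_force: [0.1, 0.5, -1.6]
gripper_width: 0.0335
```

```bash
python3 -c "
from fb import *
go(m2w(12,-11,230),-171.9)"
```

```text
t 36.65 p [ 0.5077 -0.0302  0.2973] rpy [ 179.81   -0.27 -171.72] F [ 0.1  0.5 -1.6] w 0.0335
now in machine mm [-16.2  16.2 297.3]
shift units [-0.71 -0.69  1.68] turn units [ 0.02 -0.03  0.02]
```

apply_moves:
  targets:
    - [[-0.65,-0.6,0.2],[0,0,0],0]
    - [[0,0,0.5],[0,0,0],0]
    - [[0,0,0.4],[0,0,0],0]
    - [[0,0,0.3],[0,0,0],0]
    - [[0,0,0],[0,0,0],0]

```text
time_s: 37.15
tcp_pos: [0.5365, -0.0564, 0.2396]
eef_rot: [179.8, -0.2, -172.1]
contact_force: [-0.6, 0.2, -2.0]
gripper_width: 0.0333
```

```bash
python3 -c "
from fb import *
s,c,T=wrist('w17')
go(m2w(12,-11,160),-171.9)"
```

```text
t 37.15 p [ 0.5365 -0.0564  0.2396] rpy [ 179.78   -0.21 -172.13] F [-0.6  0.2 -2. ] w 0.0333
t 37.2 p [ 0.537  -0.0564  0.2407] rpy [ 1.798e+02 -1.300e-01 -1.721e+02] F [-0.1  1.2 -1.4] w 0.0332
now in machine mm [  9.2 -13.8 240.7]
shift units [-0.07  0.06  2.02] turn units [ 0.02 -0.02 -0.03]
```

View pics/w17.png

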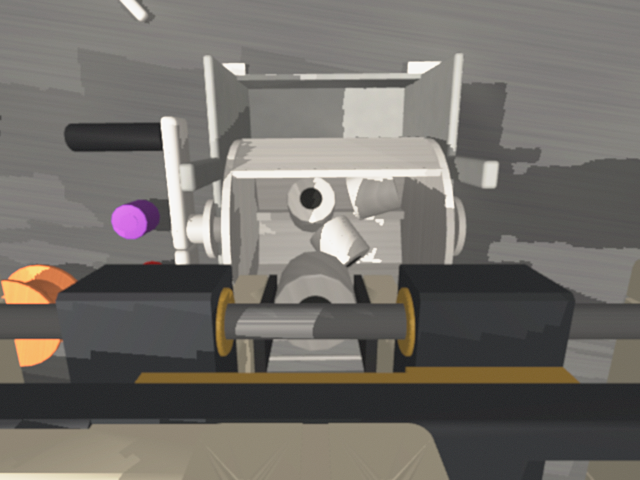

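apply_moves:
  targets:
    - [[-0.08,0.05,0.4],[0,0,0],0]
    - [[0,0,0.45],[0,0,0],0]
    - [[0,0,0.4],[0,0,0],0]
    - [[0,0,0.4],[0,0,0],0]
    - [[0,0,0.1],[0,0,0],0]

```text
time_s: 37.7
tcp_pos: [0.5433, -0.0515, 0.1751]
eef_rot: [179.8, 0.5, -171.9]
contact_force: [0.5, 0.4, -2.4]
gripper_width: 0.0332
```

```bash
python3 -c "
from fb import *
go(m2w(13,-11,157),-171.9)"
```

```text
t 37.7 p [ 0.5433 -0.0515  0.1751] rpy [ 179.83    0.46 -171.86] F [ 0.5  0.4 -2.4] w 0.0332
now in machine mm [ 16.   -9.9 175.1]
shift units [ 0.08 -0.03  0.45] turn units [0.02 0.06 0.01]
```

apply_moves:
  targets:
    - [[0.05,-0.04,0.25],[0,0.06,0],0]
    - [[0,0,0.2],[0,0,0],0]
    - [[0,0,0],[0,0,0],0]

```text
time_s: 38.0
tcp_pos: [0.5426, -0.0528, 0.158]
eef_rot: [179.8, 0.1, -171.8]
contact_force: [0.1, -0.5, -2.3]
gripper_width: 0.0337
```

apply_moves:
  targets:
    - [[0,0,0],[0,0,0],42]
    - [[0,0,0],[0,0,0],42]
    - [[0,0,0],[0,0,0],42]
    - [[0,0,-0.4],[0,0,0],42]
    - [[0,0,-0.7],[0,0,0],42]

```text
time_s: 38.5
tcp_pos: [0.5421, -0.0532, 0.2021]
eef_rot: [179.9, -0.0, -171.8]
contact_force: [0.7, 0.3, 0.7]
gripper_width: 0.0419
```

apply_moves:
  targets:
    - [[0,0,-0.7],[0,0,0],42]
    - [[0,0,-0.7],[0,0,0],42]
    - [[0,0,-0.5],[0,0,0],42]
    - [[0,0,-0.3],[0,0,0],42]

```text
time_s: 38.9
tcp_pos: [0.5431, -0.0536, 0.2977]
eef_rot: [179.9, 0.3, -171.7]
contact_force: [-0.1, 0.6, -0.2]
gripper_width: 0.042
```

```bash
python3 -c "
from fb import *
s,c,T=wrist('w18')
W=cloud(c,T)
m=(W.reshape(-1,3)-OM)@np.array([EX,EY,[0,0,1]]).T*1000
k=(abs(m[:,0])<30)&(abs(m[:,1])<54)&(m[:,2]<150)&(m[:,2]>70); print(np.percentile(m[k,2],[1,50,90,99,99.9]))
go(m2w(60,0,400),-81.9)"
```

```text
t 38.9 p [ 0.5431 -0.0536  0.2977] rpy [ 179.9     0.3  -171.75] F [-0.1  0.6 -0.2] w 0.042
[ 75.86496233 113.55053882 124.99001402 132.57291061 134.93295112]
t 38.95 p [ 0.5438 -0.0537  0.2995] rpy [ 179.94    0.44 -171.73] F [ 0.8 -0.8  2.3] w 0.0416
now in machine mm [ 16.3 -12.1 299.5]
shift units [-1.11  0.3  -2.5 ] turn units [ -0.04   0.05 -11.23]
```

View pics/w18.png

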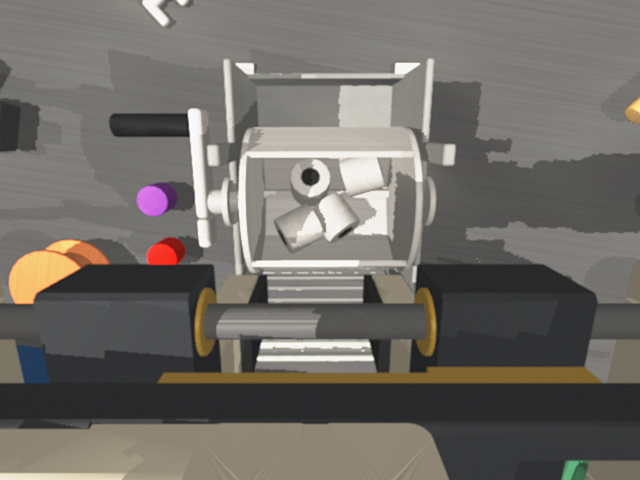

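All four bosses are in the barrel, at (311,177), (362,172), (300,228) and (338,215), with no surface above 135 mm. I'll fetch the guard bar now.

apply_moves:
  targets:
    - [[0,0,-0.6],[0,0,-1],24]
    - [[0,0,-0.6],[0,0,-1],24]
    - [[0,0,-0.6],[0,0,-1],24]
    - [[0,0,-0.6],[0,0,-1],24]
    - [[0,0,-0.6],[0,0,-1],24]

```text
time_s: 39.45
tcp_pos: [0.541, -0.0538, 0.4187]
eef_rot: [179.9, 0.1, -130.4]
contact_force: [0.8, -0.3, 0.6]
gripper_width: 0.0244
```

apply_moves:
  targets:
    - [[0,0,0],[0,0,-1],24]
    - [[0,0,0],[0,0,-1],24]
    - [[0,0,0],[0,0,-1],24]
    - [[0,0,0],[0,0,-1],24]
    - [[0,0,0],[0,0,-1],24]

```text
time_s: 39.95
tcp_pos: [0.542, -0.0536, 0.4204]
eef_rot: [-179.8, 0.2, -88.7]
contact_force: [-0.4, -0.1, -0.5]
gripper_width: 0.0241
```

```bash
python3 -c "
from fb import *
go(m2w(121,0,405),-81.9)"
```

```text
t 39.95 p [ 0.542  -0.0536  0.4204] rpy [-179.76    0.2   -88.67] F [-0.4 -0.1 -0.5] w 0.0241
now in machine mm [ 14.5 -11.8 420.4]
shift units [-0.61 -2.61  0.4 ] turn units [-0.03  0.02 -0.85]
```

apply_moves:
  targets:
    - [[-0.2,-0.6,0],[0,0,-0.85],24]
    - [[0,-0.8,0],[0,0,0],24]
    - [[0,-0.8,0],[0,0,0],24]
    - [[0,-0.4,0],[0,0,0],24]
    - [[0,0,0],[0,0,0],24]

```text
time_s: 40.45
tcp_pos: [0.6476, -0.0322, 0.4183]
eef_rot: [-179.8, 0.2, -81.2]
contact_force: [0.2, 0.4, 0.0]
gripper_width: 0.024
```

Run:
```python
from wv import *
s,c,T=wrist("w19"); print(w2m(s["tcp_pos"]))
W=cloud(c,T)
g=c["img"].max(-1); m=(g<70)&(W[...,2]>.3)&(W[...,2]<.37)
n,l,st,ce=cv2.connectedComponentsWithStats(m.astype(np.uint8))
for i in range(1,n):
    if st[i,4]>100: P=W[l==i]; print(ce[i],st[i],[list(w2m(P.min(0))),list(w2m(np.median(P,0))),list(w2m(P.max(0)))])
delta(m2w(121,0,341),down(-81.9),show())
```

```text
t 40.45 p [ 0.6476 -0.0322  0.4183] rpy [-179.84    0.23  -81.24] F [0.2 0.4 0. ] w 0.024
[122.1  -5.4 418.3]
[318.10332346 221.49062192] [ 308  144   21  159 3039] [[np.float64(101.5), np.float64(-67.3), np.float64(339.2)], [np.float64(120.1), np.float64(-26.4), np.float64(343.8)], [np.float64(139.0), np.float64(22.9), np.float64(346.9)]]
[316.63852814 351.92857143] [308 339  19  28 462] [[np.float64(111.0), np.float64(49.4), np.float64(329.8)], [np.float64(120.0), np.float64(58.7), np.float64(343.9)], [np.float64(127.3), np.float64(67.1), np.float64(345.8)]]
t 40.5 p [ 0.6467 -0.0323  0.4184] rpy [-179.86    0.24  -81.24] F [-0.7 -0.2 -1.5] w 0.024
shift units [-0.13  0.01  1.93] turn units [-0.02  0.03  0.08]
```

View pics/w19.png

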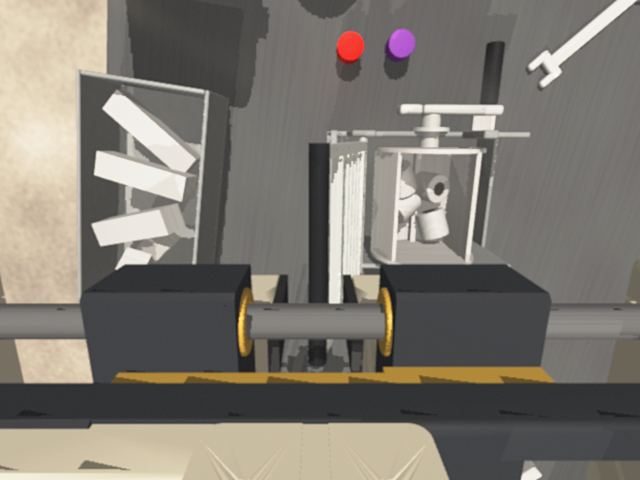

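Bar at column 318, centred between the jaws, with its top at 346 mm.

apply_moves:
  targets:
    - [[-0.1,0.02,0.5],[0,0,0.08],24]
    - [[0,0,0.6],[0,0,0],24]
    - [[0,0,0.5],[0,0,0],24]
    - [[0,0,0.35],[0,0,0],24]
    - [[0,0,0],[0,0,0],24]

```text
time_s: 41.0
tcp_pos: [0.6415, -0.0288, 0.3383]
eef_rot: [-179.8, 0.3, -81.9]
contact_force: [0.5, -0.1, 0.9]
gripper_width: 0.0241
```

apply_moves:
  targets:
    - [[0,0,0],[0,0,0],0]
    - [[0,0,0],[0,0,0],0]
    - [[0,0,0],[0,0,0],0]
    - [[0,0,0],[0,0,0],0]
  squeeze: 20

```text
time_s: 41.4
tcp_pos: [0.6419, -0.0289, 0.3406]
eef_rot: [-179.5, 0.3, -82.0]
contact_force: [2.5, -0.3, -5.2]
gripper_width: 0.0113
```

```bash
python3 guard.py 0 .1
```

```text
t 41.4 p [ 0.6419 -0.0289  0.3406] rpy [-179.54    0.29  -81.95] F [ 2.5 -0.3 -5.2] w 0.0113
[116.8  -1.4 342.6]
g 1.8167377624099086 rad 151.14827157463628
1.72 y 0.36 z -0.04
1.63 y 0.36 z -0.04
1.53 y 0.36 z -0.0
1.43 y 0.36 z 0.03
1.34 y 0.35 z 0.07
1.24 y 0.34 z 0.1
1.15 y 0.33 z 0.13
1.05 y 0.32 z 0.16
0.96 y 0.3 z 0.19
0.86 y 0.28 z 0.22
0.76 y 0.26 z 0.25
0.67 y 0.24 z 0.27
0.57 y 0.21 z 0.29
0.48 y 0.18 z 0.31
0.38 y 0.15 z 0.33
0.29 y 0.12 z 0.34
0.19 y 0.08 z 0.35
0.1 y 0.05 z 0.35
0.0 y 0.02 z 0.36
```

apply_moves:
  targets:
    - [[0,0.3,-0.05],[0,0,0],0]
    - [[0,0.36,-0.03],[0,0,0],0]
    - [[0,0.36,0.0],[0,0,0],0]
    - [[0,0.36,0.03],[0,0,0],0]
    - [[0,0.35,0.06],[0,0,0],0]

```text
time_s: 41.9
tcp_pos: [0.5802, -0.038, 0.3454]
eef_rot: [-178.3, 0.2, -81.9]
contact_force: [6.1, -0.5, -1.7]
gripper_width: 0.0117
```

```bash
python3 guard.py 0 .1
```

```text
t 41.9 p [ 0.5802 -0.038   0.3454] rpy [-1.7834e+02  1.7000e-01 -8.1890e+01] F [ 6.1 -0.5 -1.7] w 0.0117
[ 54.5  -1.7 347.4]
g 1.4039344055270122 rad 153.53243956897185
1.31 y 0.33 z 0.16
1.22 y 0.33 z 0.11
1.12 y 0.32 z 0.14
1.03 y 0.31 z 0.17
0.94 y 0.29 z 0.19
0.84 y 0.27 z 0.22
0.75 y 0.25 z 0.25
0.66 y 0.23 z 0.27
0.56 y 0.2 z 0.29
0.47 y 0.17 z 0.31
0.37 y 0.14 z 0.32
0.28 y 0.11 z 0.33
0.19 y 0.08 z 0.34
0.09 y 0.05 z 0.35
0.0 y 0.02 z 0.35
```

apply_moves:
  targets:
    - [[0,0.34,0.12],[0,0,0],0]
    - [[0,0.33,0.11],[0,0,0],0]
    - [[0,0.32,0.14],[0,0,0],0]
    - [[0,0.31,0.17],[0,0,0],0]
    - [[0,0.3,0.19],[0,0,0],0]

```text
time_s: 42.4
tcp_pos: [0.5239, -0.0461, 0.3242]
eef_rot: [-176.7, 0.1, -81.8]
contact_force: [3.3, 0.5, 4.3]
gripper_width: 0.011
```

```bash
python3 guard.py 0 .1; python3 -c "
from h import *
go([0,0,0],-81.9)"|tail -1
```

```text
t 42.4 p [ 0.5239 -0.0461  0.3242] rpy [-1.7668e+02  9.0000e-02 -8.1760e+01] F [3.3 0.5 4.3] w 0.011
[ -2.4  -1.8 326.2]
g 1.0065559045309684 rad 154.08374346439015
0.92 y 0.23 z 0.28
0.82 y 0.26 z 0.22
0.73 y 0.24 z 0.24
0.64 y 0.22 z 0.27
0.55 y 0.19 z 0.28
0.46 y 0.17 z 0.3
0.37 y 0.14 z 0.31
0.27 y 0.11 z 0.33
0.18 y 0.08 z 0.33
0.09 y 0.05 z 0.34
0.0 y 0.02 z 0.34
shift units [-3.01 13.25  7.36] turn units [-0.42  0.01  0.02]
```

apply_moves:
  targets:
    - [[0,0.25,0.22],[-0.1,0,0],0]
    - [[0,0.26,0.23],[-0.1,0,0],0]
    - [[0,0.24,0.25],[-0.1,0,0],0]
    - [[0,0.22,0.27],[-0.1,0,0],0]
    - [[0,0.2,0.28],[-0.1,0,0],0]

```text
time_s: 42.9
tcp_pos: [0.4806, -0.0524, 0.2788]
eef_rot: [-179.9, 0.1, -81.6]
contact_force: [4.2, 0.5, 2.1]
gripper_width: 0.0112
```

```bash
python3 guard.py 0 .08; python3 -c "
from h import *
go([0,0,0],-81.9)"|tail -1
```

```text
t 42.9 p [ 0.4806 -0.0524  0.2788] rpy [-1.7987e+02  7.0000e-02 -8.1640e+01] F [4.2 0.5 2.1] w 0.0112
[-46.1  -1.9 280.8]
g 0.5920179132330308 rad 151.96134376873613
0.52 y 0.11 z 0.26
0.44 y 0.13 z 0.25
0.37 y 0.11 z 0.25
0.3 y 0.09 z 0.26
0.22 y 0.07 z 0.27
0.15 y 0.05 z 0.27
0.07 y 0.03 z 0.28
0.0 y 0.01 z 0.28
shift units [-3.04 11.71  6.95] turn units [-0.02  0.01  0.03]
```

apply_moves:
  targets:
    - [[0,0.12,0.22],[0,0,0],0]
    - [[0,0.13,0.25],[0,0,0],0]
    - [[0,0.11,0.25],[0,0,0],0]
    - [[0,0.09,0.25],[0,0,0],0]
    - [[0,0.06,0.2],[0,0,0],0]

```text
time_s: 43.4
tcp_pos: [0.4596, -0.0554, 0.2278]
eef_rot: [-179.8, 0.1, -81.6]
contact_force: [4.2, 2.3, 2.7]
gripper_width: 0.0111
```

```bash
python3 guard.py 0 .04
```

```text
t 43.4 p [ 0.4596 -0.0554  0.2278] rpy [-1.7982e+02  6.0000e-02 -8.1630e+01] F [4.2 2.3 2.7] w 0.0111
[-67.3  -1.9 229.8]
g 0.2255589538323489 rad 151.1281906197517
0.19 y 0.0 z 0.14
0.15 y 0.02 z 0.14
0.11 y 0.02 z 0.14
0.08 y 0.01 z 0.14
0.04 y 0.01 z 0.14
0.0 y 0.0 z 0.14
```

apply_moves:
  targets:
    - [[0,0.02,0.15],[0,0,0],0]
    - [[0,0.02,0.15],[0,0,0],0]
    - [[0,0.02,0.14],[0,0,0],0]
    - [[0,0.01,0.14],[0,0,0],0]
    - [[0,0,0.14],[0,0,0],0]

```text
time_s: 43.9
tcp_pos: [0.4562, -0.0559, 0.1962]
eef_rot: [-179.9, 0.1, -81.6]
contact_force: [2.8, 1.4, 3.9]
gripper_width: 0.0111
```

```bash
python3 guard.py 0 .04
```

```text
t 43.9 p [ 0.4562 -0.0559  0.1962] rpy [-1.799e+02  5.000e-02 -8.162e+01] F [2.8 1.4 3.9] w 0.0111
[-70.8  -1.9 198.2]
g 0.014587824542845155 rad 150.81604689156921
0.0 y -0.02 z 0.05
```

apply_moves:
  targets:
    - [[0,0,0.1],[0,0,0],0]
    - [[0,0,0.1],[0,0,0],0]
    - [[0,0,0.1],[0,0,0],0]
    - [[0,0,0.1],[0,0,0],0]

```text
time_s: 44.3
tcp_pos: [0.4566, -0.0578, 0.1874]
eef_rot: [-179.8, -0.3, -81.4]
contact_force: [-8.6, 3.8, 30.2]
gripper_width: 0.0114
```

apply_moves:
  targets:
    - [[0,0,0.12],[0,0,0],0]
    - [[0,0,0.12],[0,0,0],0]

```text
time_s: 44.5
tcp_pos: [0.4568, -0.059, 0.1827]
eef_rot: [-179.7, -0.4, -81.3]
contact_force: [-9.1, 1.8, 30.7]
gripper_width: 0.0112
```

The guard is on its lower stop: the force rose to 30 N and the pads slid. I'll release and check.

apply_moves:
  targets:
    - [[0,0,-0.05],[0,0,0],24]
    - [[0,0,0],[0,0,0],24]
    - [[0,0,0],[0,0,0],24]
    - [[0,0,-0.4],[0,0,0],24]
    - [[0,0,-0.8],[0,0,0],24]

```text
time_s: 45.0
tcp_pos: [0.4517, -0.0597, 0.2269]
eef_rot: [179.5, -0.4, -81.4]
contact_force: [23.0, -1.1, -11.0]
gripper_width: 0.024
```

apply_moves:
  targets:
    - [[0,0,-0.8],[0,0,0],24]
    - [[0,0,-0.8],[0,0,0],24]
    - [[0,0,0],[0,0,0],24]

```text
time_s: 45.3
tcp_pos: [0.4707, -0.0555, 0.2971]
eef_rot: [-178.3, -0.4, -81.3]
contact_force: [0.6, -0.3, 1.3]
gripper_width: 0.0298
```

Run:
```python
from wv import *
s,c,T=wrist("w20"); print(w2m(s["tcp_pos"]))
W=cloud(c,T)
g=c["img"].max(-1); m=(g<70)&(W[...,2]>.17)&(W[...,2]<.25)
n,l,st,ce=cv2.connectedComponentsWithStats(m.astype(np.uint8))
for i in range(1,n):
    if st[i,4]>100: P=W[l==i]; print(ce[i],[list(w2m(P.min(0))),list(w2m(np.median(P,0))),list(w2m(P.max(0)))])
from mach import bars
from plant import r
for n in ("top","scene"):
    c=r.capture(n); bars(c,.1,.22); cv2.imwrite(f"pics/{n}4.png",c["img"])
print("expect bar top",m2w(-70,0,202))
go(m2w(-60,-141,290),-81.9)
```

```text
t 45.3 p [ 0.4707 -0.0555  0.2971] rpy [-178.33   -0.44  -81.3 ] F [ 0.6 -0.3  1.3] w 0.0298
[-56.3  -3.6 297.1]
px [396. 257.] n 160 mid [ 0.4846 -0.1894  0.1378] med [ 0.4841 -0.1908  0.1377] dir [-0.171  0.985 -0.03 ] len 0.052 yaw 9.8
px [275. 217.] n 53 mid [ 0.4916 -0.1931  0.1378] med [ 0.4914 -0.1925  0.1386] dir [ 0.131 -0.99  -0.06 ] len 0.043 yaw 7.5
expect bar top [ 0.45669834 -0.05386309  0.202     ]
t 45.45 p [ 0.4677 -0.0557  0.2932] rpy [-178.76   -0.4   -81.34] F [ 2.8  1.  -0.2] w 0.0246
now in machine mm [-59.4  -3.4 293.2]
shift units [3.44 0.05 0.1 ] turn units [-0.16 -0.05  0.07]
```

View pics/w20.png

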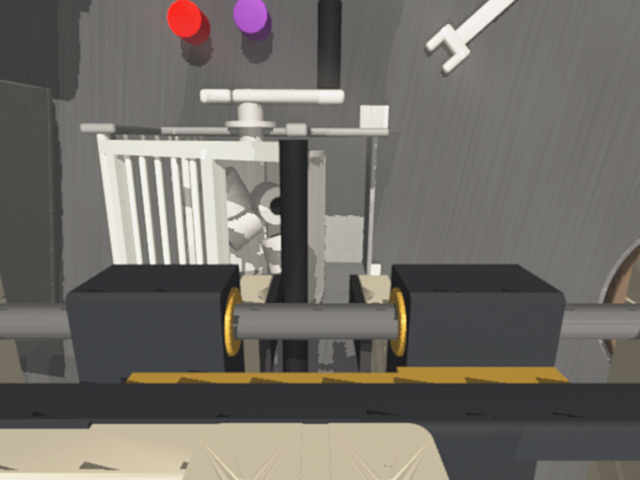

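On withdrawal a finger dragged on the bar (23 N), so I need to measure where the guard is now.

```bash
python3 - <<'E'
from h import *
d=load("pics/w20.npz"); W=cloud(d,d["T"]); 
for v in (150,180,210,240): 
    print(v,[list(w2m(W[v,u])) for u in (285,293,301)])
g=d["img"].max(-1); print(g[200,280:310:4])
E
python3 - <<'E'
from h import *
from mach import bars
from plant import r
c=r.capture("scene"); W=cloud(c)
cv2.imwrite("pics/sc5.png",cv2.resize(c["img"][150:300,240:400],(640,600),interpolation=cv2.INTER_CUBIC))
m=(W.reshape(-1,3)-OM)@np.array([EX,EY,[0,0,1]]).T*1000
k=(abs(m[:,1])<75)&(m[:,0]>-80)&(m[:,0]<90)&(m[:,2]>190)&(m[:,2]<260)
for a in range(-80,90,20):
    q=k&(m[:,0]>=a)&(m[:,0]<a+20); print(a,q.sum(),np.round(np.percentile(m[q,2],[10,50,90]),1) if q.any() else "")
E
```

```text
150 [[np.float64(-43.8), np.float64(-66.5), np.float64(282.5)], [np.float64(-47.0), np.float64(-66.6), np.float64(282.9)], [np.float64(-50.0), np.float64(-66.5), np.float64(280.7)]]
180 [[np.float64(-43.7), np.float64(-54.7), np.float64(282.4)], [np.float64(-46.9), np.float64(-54.7), np.float64(282.3)], [np.float64(-50.2), np.float64(-54.8), np.float64(282.5)]]
210 [[np.float64(-43.6), np.float64(-42.3), np.float64(282.3)], [np.float64(-46.7), np.float64(-42.1), np.float64(280.9)], [np.float64(-50.1), np.float64(-42.2), np.float64(281.2)]]
240 [[np.float64(-43.4), np.float64(-29.4), np.float64(281.7)], [np.float64(-46.8), np.float64(-29.6), np.float64(282.3)], [np.float64(-50.2), np.float64(-29.7), np.float64(282.5)]]
[ 32  40  44  46  46  42  35 141]
-80 0 
-60 5 [191.9 193.3 196.7]
-40 22 [193.9 256.8 259.9]
-20 186 [245.3 251.3 256.1]
0 154 [232.4 241.9 248.1]
20 153 [224.4 229.6 237.1]
40 158 [210.3 217.  222.7]
60 248 [199.5 206.2 212.2]
80 110 [196.9 201.2 205.1]
```

View pics/sc5.png

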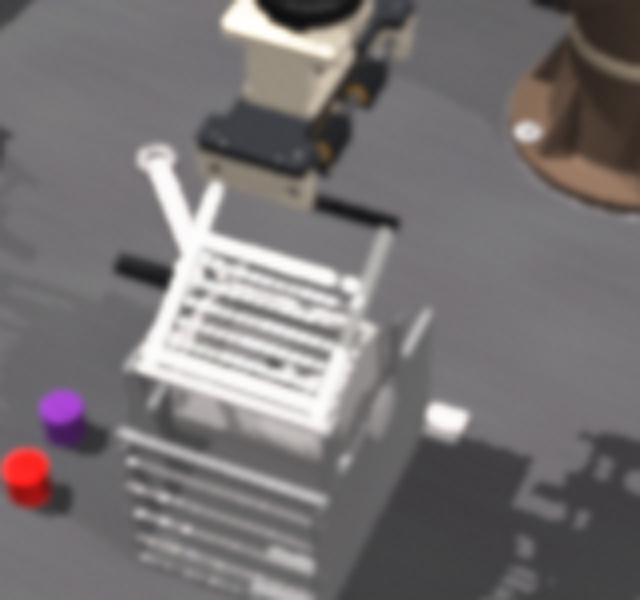

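The finger dragged the guard back up to about 0.56 rad. I'll back off and press it down from above with closed fingers, which can't hook it on the way out.

apply_moves:
  targets:
    - [[0,0,-0.3],[0,0,0],24]
    - [[0,0,-0.6],[0,0,0],24]
    - [[0,0,-0.4],[-0.16,-0.05,0.07],24]
    - [[0,0,0],[0,0,0],0]
    - [[0,0,0],[0,0,0],0]

```text
time_s: 46.0
tcp_pos: [0.461, -0.0569, 0.3443]
eef_rot: [179.1, -0.0, -82.0]
contact_force: [-0.7, -0.2, -0.1]
gripper_width: 0.0133
```

Run:
```python
from wv import *
s,c,T=wrist("w21"); W=cloud(c,T)
g=c["img"].max(-1); m=(g<70)&(W[...,2]>.19)&(W[...,2]<.3)
n,l,st,ce=cv2.connectedComponentsWithStats(m.astype(np.uint8))
for i in range(1,n):
    if st[i,4]>100: P=W[l==i]; print(ce[i],list(w2m(np.median(P,0))),P[:,2].max())
go(m2w(-57,0,300),-81.9)
```

```text
t 46.0 p [ 0.461  -0.0569  0.3443] rpy [ 1.7907e+02 -2.0000e-02 -8.1960e+01] F [-0.7 -0.2 -0.1] w 0.0133
[285.47134238 205.29260935] [np.float64(-51.4), np.float64(-34.9), np.float64(274.7)] 0.27801065489368715
t 46.05 p [ 0.4611 -0.0569  0.3442] rpy [ 1.7907e+02 -3.0000e-02 -8.1950e+01] F [-0.1  0.7  0.3] w 0.0093
now in machine mm [-66.1  -3.6 344.2]
shift units [-0.09 -0.25  1.1 ] turn units [ 0.12 -0.   -0.01]
```

View pics/w21.png

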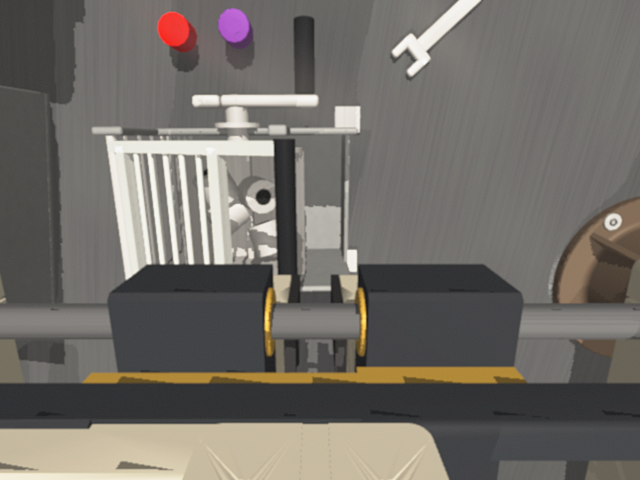

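apply_moves:
  targets:
    - [[-0.05,-0.16,0.3],[0.12,0,0],0]
    - [[0,0,0.4],[0,0,0],0]
    - [[0,0,0.3],[0,0,0],0]
    - [[0,0,0.2],[0,0,0],0]
    - [[0,0,0.2],[0,0,0],0]

```text
time_s: 46.55
tcp_pos: [0.4646, -0.0548, 0.2843]
eef_rot: [179.9, -0.1, -81.9]
contact_force: [-2.1, -0.2, 4.1]
gripper_width: 0.0004
```

```bash
python3 -c "
from h import *
go(m2w(-60,0,219),-81.9)"
```

```text
t 46.55 p [ 0.4646 -0.0548  0.2843] rpy [ 1.7987e+02 -9.0000e-02 -8.1930e+01] F [-2.1 -0.2  4.1] w 0.0004
now in machine mm [-62.3  -2.1 284.3]
shift units [-0.05 -0.06  1.63] turn units [ 0.02 -0.01 -0.  ]
```

Contact at 4 N, as expected. I'll keep pressing gently.

apply_moves:
  targets:
    - [[0,0,0.25],[0,0,0],0]
    - [[0,0,0.25],[0,0,0],0]
    - [[0,0,0.25],[0,0,0],0]
    - [[0,0,0.22],[0,0,0],0]
    - [[0,0,0.18],[0,0,0],0]

```text
time_s: 47.05
tcp_pos: [0.4615, -0.0561, 0.2352]
eef_rot: [179.6, -0.2, -81.9]
contact_force: [-2.0, 0.2, 2.6]
gripper_width: 0.0001
```

apply_moves:
  targets:
    - [[0,0,0.15],[0,0,0],0]
    - [[0,0,0.15],[0,0,0],0]
    - [[0,0,0.12],[0,0,0],0]
    - [[0,0,0.12],[0,0,0],0]
    - [[0,0,0.1],[0,0,0],0]

```text
time_s: 47.55
tcp_pos: [0.4627, -0.0563, 0.2173]
eef_rot: [179.8, -0.3, -81.8]
contact_force: [-23.9, 10.1, 48.1]
gripper_width: 0.0006
```

```bash
python3 -c "
from h import *
go(m2w(-60,0,219),-81.9)"
```

```text
t 47.55 p [ 0.4627 -0.0563  0.2173] rpy [179.82  -0.32 -81.75] F [-23.9  10.1  48.1] w 0.0006
now in machine mm [-64.4  -3.3 217.3]
shift units [-0.08 -0.11 -0.04] turn units [ 0.02 -0.04  0.02]
```

apply_moves:
  targets:
    - [[0,0,-0.1],[0,0,0],0]
    - [[0,0,-0.2],[0,0,0],0]
    - [[0,0,-0.6],[0,0,0],0]
    - [[0,0,-0.8],[0,0,0],0]
    - [[0,0,-0.5],[0,0,0],0]

```text
time_s: 48.05
tcp_pos: [0.4626, -0.0552, 0.3071]
eef_rot: [179.8, -0.3, -81.7]
contact_force: [0.7, 0.8, -0.3]
gripper_width: 0.0009
```

Run:
```python
from wv import *
s,c,T=wrist("w22"); W=cloud(c,T)
g=c["img"].max(-1); m=(g<70)&(W[...,2]>.17)&(W[...,2]<.3)
n,l,st,ce=cv2.connectedComponentsWithStats(m.astype(np.uint8))
for i in range(1,n):
    if st[i,4]>100: P=W[l==i]; print(ce[i],list(w2m(np.median(P,0))),P[:,2].max())
go(m2w(-60,-143,290),-81.9)
```

```text
t 48.05 p [ 0.4626 -0.0552  0.3071] rpy [179.78  -0.26 -81.73] F [ 0.7  0.8 -0.3] w 0.0009
[323.72241836 208.09355693] [np.float64(-70.6), np.float64(-25.8), np.float64(199.6)] 0.2999780424004439
t 48.1 p [ 0.4638 -0.0552  0.3099] rpy [-180.     -0.29  -81.71] F [ 2.6 -0.7  4.8] w 0.0005
now in machine mm [-63.2  -2.3 309.9]
shift units [ 3.51 -0.07  0.51] turn units [-0.   -0.04  0.02]
```

View pics/w22.png

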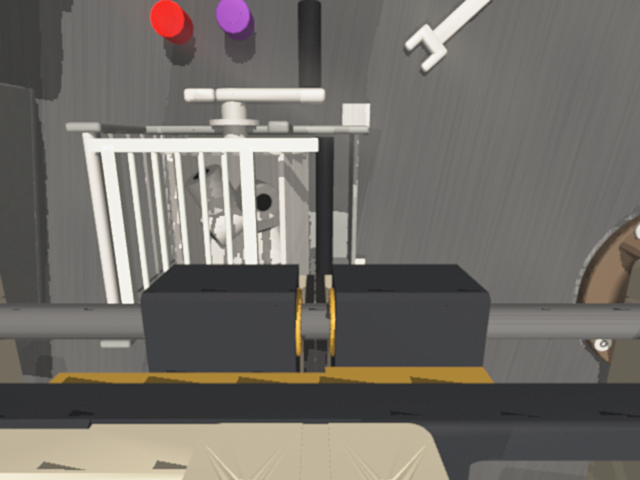

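Guard is down (bar top at about 200 mm, x = -70.6 mm) and the bosses are visible inside. Next is the crank.

apply_moves:
  targets:
    - [[0.8,0,0],[0,0,0],40]
    - [[0.9,0,0],[0,0,0],40]
    - [[0.9,0,0],[0,0,0],40]
    - [[0.8,-0.05,0],[0,-0.04,0],40]
    - [[0,0,0.3],[0,0,0],40]

```text
time_s: 48.6
tcp_pos: [0.4898, -0.193, 0.3002]
eef_rot: [-179.5, 0.0, -81.4]
contact_force: [-0.4, -0.6, -0.8]
gripper_width: 0.0348
```

Run:
```python
from wv import *
s,c,T=wrist("w23"); W=cloud(c,T)
g=c["img"].max(-1); m=(g<70)&(W[...,2]>.1)&(W[...,2]<.16)
n,l,st,ce=cv2.connectedComponentsWithStats(m.astype(np.uint8))
for i in range(1,n):
    if st[i,4]>100: P=W[l==i]; print(ce[i],[list(w2m(P.min(0))),list(w2m(np.median(P,0))),list(w2m(P.max(0)))])
go(m2w(-60,-144,130),-81.9)
```

```text
t 48.6 p [ 0.4898 -0.193   0.3002] rpy [-1.7953e+02  2.0000e-02 -8.1440e+01] F [-0.4 -0.6 -0.8] w 0.0348
[320.64116829 225.25591099] [[np.float64(-76.9), np.float64(-166.6), np.float64(126.3)], [np.float64(-60.7), np.float64(-140.3), np.float64(136.0)], [np.float64(-44.5), np.float64(-110.9), np.float64(139.7)]]
t 48.65 p [ 0.4882 -0.1914  0.297 ] rpy [-1.7975e+02  1.5000e-01 -8.1470e+01] F [-0.5  0.2 -3.1] w 0.0376
now in machine mm [ -58.2 -140.6  297. ]
shift units [0.1  0.06 4.17] turn units [-0.03  0.02  0.05]
```

apply_moves:
  targets:
    - [[0.05,0.06,0.6],[0,0,0.05],40]
    - [[0,0,0.8],[0,0,0],40]
    - [[0,0,0.8],[0,0,0],40]
    - [[0,0,0.7],[0,0,0],40]
    - [[0,0,0],[0,0,0],40]

```text
time_s: 49.15
tcp_pos: [0.4859, -0.1913, 0.1754]
eef_rot: [-179.8, 0.2, -81.9]
contact_force: [0.1, 0.9, 0.4]
gripper_width: 0.0402
```

Run:
```python
from wv import *
go(m2w(-60.5,-144,130),-81.9)
```

```text
t 49.15 p [ 0.4859 -0.1913  0.1754] rpy [-179.79    0.22  -81.94] F [0.1 0.9 0.4] w 0.0402
now in machine mm [ -60.5 -140.2  175.4]
shift units [0.1  0.   1.13] turn units [-0.03  0.03 -0.  ]
```

apply_moves:
  targets:
    - [[0.08,0,0.4],[0,0,0],40]
    - [[0,0,0.4],[0,0,0],40]
    - [[0,0,0.3],[0,0,0],40]
    - [[0,0,0],[0,0,0],40]

```text
time_s: 49.55
tcp_pos: [0.4888, -0.1928, 0.1337]
eef_rot: [-179.6, 0.1, -81.7]
contact_force: [0.3, -0.4, -0.4]
gripper_width: 0.04
```

apply_moves:
  targets:
    - [[0,0,0],[0,0,0],0]
    - [[0,0,0],[0,0,0],0]
    - [[0,0,0],[0,0,0],0]
    - [[0,0,0],[0,0,0],0]
  squeeze: 20

```text
time_s: 49.95
tcp_pos: [0.4866, -0.1932, 0.1359]
eef_rot: [-179.9, 0.1, -81.7]
contact_force: [-3.1, -2.1, -3.6]
gripper_width: 0.0175
```

```bash
cat > crank.py <<'E'
from h import *
import sys
s=show(); p=w2m(s["tcp_pos"]); off=float(sys.argv[1]); p[2]+=off; print(p)   # off: handle z minus tcp z
q0=np.arctan2(p[2]-130,-p[0]); print("q",q0,"rad",np.hypot(p[0],p[2]-130))
end=float(sys.argv[2]); st=float(sys.argv[3]); n=max(1,int(np.ceil(abs(end-q0)/st))); q=np.linspace(q0,end,n+1)
X=-60*np.cos(q); Z=130+60*np.sin(q); X[0],Z[0]=p[0],p[2]
for a,dx,dz in zip(q[1:],np.diff(X)/40,np.diff(Z)/40): print(round(a,2),"y",round(-dx,2),"z",round(-dz,2))
E
python3 crank.py 0 3.14 .17
```

```text
t 49.95 p [ 0.4866 -0.1932  0.1359] rpy [-1.7987e+02  1.0000e-01 -8.1710e+01] F [-3.1 -2.1 -3.6] w 0.0175
[ -60.  -142.2  135.9]
q 0.09801821662382375 rad 60.289385467095286
0.27 y -0.05 z -0.25
0.44 y -0.09 z -0.24
0.61 y -0.13 z -0.22
0.77 y -0.16 z -0.2
0.94 y -0.19 z -0.17
1.11 y -0.22 z -0.13
1.28 y -0.24 z -0.09
1.45 y -0.25 z -0.05
1.62 y -0.25 z -0.01
1.79 y -0.25 z 0.03
1.96 y -0.24 z 0.08
2.13 y -0.23 z 0.11
2.3 y -0.2 z 0.15
2.46 y -0.17 z 0.18
2.63 y -0.14 z 0.21
2.8 y -0.1 z 0.23
2.97 y -0.06 z 0.25
3.14 y -0.02 z 0.25
```

apply_moves:
  targets:
    - [[0,-0.02,-0.22],[0,0,0],0]
    - [[0,-0.05,-0.22],[0,0,0],0]
    - [[0,-0.09,-0.21],[0,0,0],0]
    - [[0,-0.12,-0.2],[0,0,0],0]
    - [[0,-0.14,-0.18],[0,0,0],0]

```text
time_s: 50.45
tcp_pos: [0.5037, -0.1906, 0.1787]
eef_rot: [-179.9, 0.2, -81.8]
contact_force: [7.4, -4.4, -19.1]
gripper_width: 0.0173
```

```bash
python3 crank.py -6 3.14 .14
```

```text
t 50.45 p [ 0.5037 -0.1906  0.1787] rpy [-1.7989e+02  1.7000e-01 -8.1810e+01] F [  7.4  -4.4 -19.1] w 0.0173
[ -42.8 -142.   172.7]
q 0.7842285732874837 rad 60.457671142709415
0.92 y -0.16 z -0.13
1.06 y -0.17 z -0.11
1.2 y -0.19 z -0.09
1.34 y -0.2 z -0.06
1.48 y -0.2 z -0.03
1.62 y -0.21 z -0.01
1.75 y -0.21 z 0.02
1.89 y -0.2 z 0.05
2.03 y -0.19 z 0.08
2.17 y -0.18 z 0.1
2.31 y -0.16 z 0.13
2.45 y -0.14 z 0.15
2.59 y -0.12 z 0.17
2.72 y -0.1 z 0.18
2.86 y -0.07 z 0.2
3.0 y -0.04 z 0.2
3.14 y -0.01 z 0.21
```

apply_moves:
  targets:
    - [[0,-0.18,-0.14],[0,0,0],0]
    - [[0,-0.2,-0.12],[0,0,0],0]
    - [[0,-0.21,-0.1],[0,0,0],0]
    - [[0,-0.22,-0.07],[0,0,0],0]
    - [[0,-0.22,-0.04],[0,0,0],0]

```text
time_s: 50.95
tcp_pos: [0.5371, -0.1857, 0.1951]
eef_rot: [178.8, 0.4, -81.9]
contact_force: [-8.6, -2.3, -1.9]
gripper_width: 0.0172
```

```bash
python3 crank.py -6 3.14 .14
```

```text
t 50.95 p [ 0.5371 -0.1857  0.1951] rpy [178.77   0.36 -81.94] F [-8.6 -2.3 -1.9] w 0.0172
[  -9.  -141.9  189.1]
q 1.4196731322777518 rad 59.78135160733654
1.55 y -0.2 z -0.02
1.68 y -0.2 z 0.01
1.82 y -0.2 z 0.04
1.95 y -0.19 z 0.06
2.08 y -0.18 z 0.09
2.21 y -0.17 z 0.11
2.35 y -0.15 z 0.13
2.48 y -0.13 z 0.15
2.61 y -0.11 z 0.16
2.74 y -0.09 z 0.18
2.88 y -0.06 z 0.19
3.01 y -0.04 z 0.19
3.14 y -0.01 z 0.2
```

apply_moves:
  targets:
    - [[0,-0.22,-0.02],[0,0,0],0]
    - [[0,-0.22,0.01],[0,0,0],0]
    - [[0,-0.22,0.04],[0,0,0],0]
    - [[0,-0.21,0.07],[0,0,0],0]
    - [[0,-0.2,0.1],[0,0,0],0]

```text
time_s: 51.45
tcp_pos: [0.5713, -0.1807, 0.19]
eef_rot: [177.5, 0.4, -81.9]
contact_force: [-7.5, 0.0, 4.6]
gripper_width: 0.0168
```

```bash
python3 crank.py -6 3.14 .14
```

```text
t 51.45 p [ 0.5713 -0.1807  0.19  ] rpy [177.48   0.41 -81.93] F [-7.5  0.   4.6] w 0.0168
[  25.6 -141.8  184. ]
q 2.013488919706762 rad 59.760856754233366
2.14 y -0.17 z 0.09
2.26 y -0.15 z 0.11
2.39 y -0.14 z 0.13
2.51 y -0.12 z 0.14
2.64 y -0.1 z 0.16
2.76 y -0.08 z 0.17
2.89 y -0.06 z 0.18
3.01 y -0.04 z 0.18
3.14 y -0.01 z 0.19
```

apply_moves:
  targets:
    - [[0,-0.18,0.1],[0.08,0,0],0]
    - [[0,-0.17,0.13],[0.08,0,0],0]
    - [[0,-0.15,0.15],[0.08,0,0],0]
    - [[0,-0.13,0.17],[0.08,0,0],0]
    - [[0,-0.11,0.18],[0,0,0],0]

```text
time_s: 51.95
tcp_pos: [0.5967, -0.177, 0.1671]
eef_rot: [179.5, 0.3, -81.8]
contact_force: [-6.2, 0.4, 3.0]
gripper_width: 0.0172
```

```bash
python3 crank.py -6 3.14 .12
```

```text
t 51.95 p [ 0.5967 -0.177   0.1671] rpy [179.46   0.33 -81.79] F [-6.2  0.4  3. ] w 0.0172
[  51.3 -141.6  161.1]
q 2.5965991429080795 rad 59.990832632994845
2.71 y -0.08 z 0.14
2.81 y -0.06 z 0.15
2.92 y -0.04 z 0.16
3.03 y -0.03 z 0.16
3.14 y -0.01 z 0.16
```

apply_moves:
  targets:
    - [[0,-0.08,0.15],[0,0,0],0]
    - [[0,-0.06,0.16],[0,0,0],0]
    - [[0,-0.04,0.17],[0,0,0],0]
    - [[0,-0.03,0.17],[0,0,0],0]
    - [[0,-0.01,0.17],[0,0,0],0]

```text
time_s: 52.45
tcp_pos: [0.6052, -0.1757, 0.1413]
eef_rot: [179.3, 0.2, -81.6]
contact_force: [-4.2, 0.8, 5.3]
gripper_width: 0.0177
```

apply_moves:
  targets:
    - [[0,0,0.15],[0,0,0],0]
    - [[0,0,0.12],[0,0,0],0]
    - [[0,0,0.12],[0,0,0],0]

```text
time_s: 52.75
tcp_pos: [0.6057, -0.1757, 0.1307]
eef_rot: [179.4, 0.1, -81.5]
contact_force: [-12.4, 5.1, 23.1]
gripper_width: 0.0173
```

```bash
python3 crank.py -6 3.14 .12
```

```text
t 52.75 p [ 0.6057 -0.1757  0.1307] rpy [ 1.7937e+02  8.0000e-02 -8.1510e+01] F [-12.4   5.1  23.1] w 0.0173
[  60.4 -141.7  124.7]
q -3.0540684885289138 rad 60.63208721460939
-2.93 y 0.04 z 0.18
-2.82 y 0.05 z 0.17
-2.7 y 0.07 z 0.17
-2.58 y 0.09 z 0.16
-2.46 y 0.1 z 0.14
-2.34 y 0.12 z 0.13
-2.22 y 0.14 z 0.12
-2.1 y 0.15 z 0.1
-1.98 y 0.16 z 0.08
-1.86 y 0.17 z 0.06
-1.74 y 0.17 z 0.04
-1.62 y 0.18 z 0.02
-1.51 y 0.18 z -0.0
-1.39 y 0.18 z -0.02
-1.27 y 0.17 z -0.04
-1.15 y 0.17 z -0.06
-1.03 y 0.16 z -0.08
-0.91 y 0.15 z -0.1
-0.79 y 0.13 z -0.12
-0.67 y 0.12 z -0.13
-0.55 y 0.1 z -0.15
-0.43 y 0.08 z -0.16
-0.31 y 0.07 z -0.17
-0.2 y 0.05 z -0.17
-0.08 y 0.02 z -0.18
0.04 y 0.0 z -0.18
0.16 y -0.02 z -0.18
0.28 y -0.04 z -0.17
0.4 y -0.06 z -0.17
0.52 y -0.08 z -0.16
0.64 y -0.1 z -0.15
0.76 y -0.11 z -0.14
0.88 y -0.13 z -0.12
1.0 y -0.14 z -0.11
1.12 y -0.16 z -0.09
1.23 y -0.16 z -0.07
1.35 y -0.17 z -0.05
1.47 y -0.18 z -0.03
1.59 y -0.18 z -0.01
1.71 y -0.18 z 0.01
1.83 y -0.18 z 0.04
1.95 y -0.17 z 0.06
2.07 y -0.16 z 0.08
2.19 y -0.15 z 0.09
2.31 y -0.14 z 0.11
2.43 y -0.13 z 0.13
2.54 y -0.11 z 0.14
2.66 y -0.09 z 0.15
2.78 y -0.07 z 0.16
2.9 y -0.05 z 0.17
3.02 y -0.03 z 0.18
3.14 y -0.01 z 0.18
```

apply_moves:
  targets:
    - [[0,0,-0.05],[0,0,0],50]
    - [[0,0,0],[0,0,0],50]
    - [[0,0,0],[0,0,0],50]
    - [[0,0,0],[0,0,0],50]

```text
time_s: 53.15
tcp_pos: [0.6089, -0.1753, 0.1339]
eef_rot: [179.7, 0.0, -81.5]
contact_force: [-0.4, 1.4, -0.5]
gripper_width: 0.044
```

```bash
python3 -c "
from h import *
go(m2w(60,-142,250),-81.9)"
```

```text
t 53.15 p [ 0.6089 -0.1753  0.1339] rpy [ 1.7973e+02  1.0000e-02 -8.1450e+01] F [-0.4  1.4 -0.5] w 0.044
now in machine mm [  63.6 -141.7  133.9]
shift units [ 0.01  0.1  -2.9 ] turn units [0.03 0.   0.06]
```

apply_moves:
  targets:
    - [[0,0.09,0],[0,0,0],50]
    - [[0,0,-0.3],[0,0,0],50]
    - [[0,0,-0.4],[0,0,0],50]
    - [[0,0,-0.5],[0,0,0],50]
    - [[0,0,-0.6],[0,0,0],50]

```text
time_s: 53.65
tcp_pos: [0.6037, -0.1759, 0.2056]
eef_rot: [179.3, 0.1, -81.5]
contact_force: [0.4, 0.4, 0.3]
gripper_width: 0.0498
```

apply_moves:
  targets:
    - [[0,0,-0.8],[0,0,0],50]
    - [[0,0,-0.8],[0,0,0],50]
    - [[0.9,0,-0.2],[0,0,0],50]
    - [[0.9,0,0],[0,0,0],50]
    - [[0.9,0,0],[0,0,0],50]

```text
time_s: 54.15
tcp_pos: [0.6229, -0.2824, 0.2922]
eef_rot: [-180.0, -0.2, -81.1]
contact_force: [0.8, -0.3, -0.0]
gripper_width: 0.0499
```

apply_moves:
  targets:
    - [[0.9,0,0],[0,0,0],50]
    - [[0.9,0,0],[0,0,0],50]
    - [[0.5,0,0],[0,0,0],50]
    - [[0,0,0],[0,0,0],50]

```text
time_s: 54.55
tcp_pos: [0.6368, -0.3815, 0.2961]
eef_rot: [-179.9, -0.3, -81.3]
contact_force: [0.8, 0.7, 0.1]
gripper_width: 0.0498
```

Run:
```python
from wv import *
from mach import bars
from plant import r
s,c,T=wrist("w24")
for n in ("top","scene"):
    c=r.capture(n); bars(c,.1,.25); cv2.imwrite(f"pics/{n}6.png",c["img"]); np.savez(f"pics/{n}6.npz",**c)
    x0,y0=(270,170) if n=="top" else (240,160)
    cv2.imwrite(f"pics/{n}6z.png",cv2.resize(c["img"][y0:y0+150,x0:x0+160],(640,600),interpolation=cv2.INTER_CUBIC))
print("expect handle",m2w(60,-140,139),"bar",m2w(-70,0,202))
```

```text
t 54.55 p [ 0.6368 -0.3815  0.2961] rpy [-179.85   -0.29  -81.26] F [0.8 0.7 0.1] w 0.0498
px [332. 269.] n 236 mid [ 0.4538 -0.0462  0.2017] med [ 0.4536 -0.0473  0.2017] dir [-0.149  0.989 -0.   ] len 0.118 yaw 8.6
px [319. 214.] n 82 mid [ 0.4599 -0.0548  0.2019] med [ 0.4596 -0.0526  0.2017] dir [-0.145  0.989  0.003] len 0.109 yaw 8.3
px [259. 245.] n 82 mid [ 0.6086 -0.1694  0.1388] med [ 0.6088 -0.1701  0.1386] dir [-0.147  0.989  0.014] len 0.053 yaw 8.4
expect handle [ 0.60512759 -0.17414924  0.139     ] bar [ 0.45669834 -0.05386309  0.202     ]
```

View pics/scene6z.png

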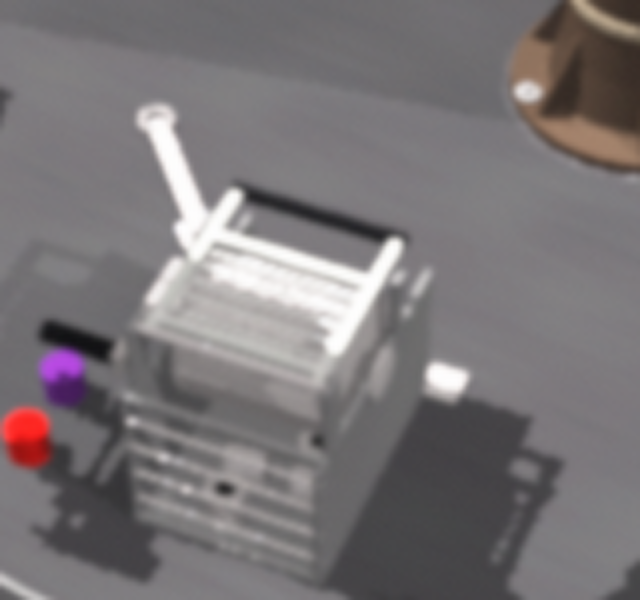

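View pics/top6z.png

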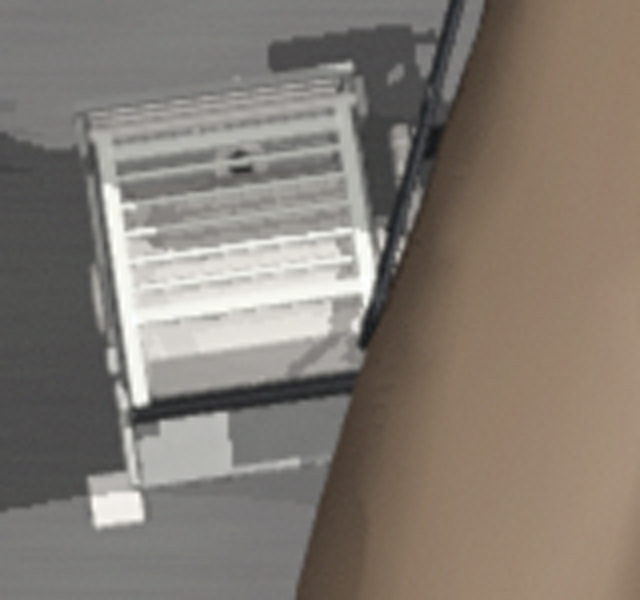

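View pics/w24.png

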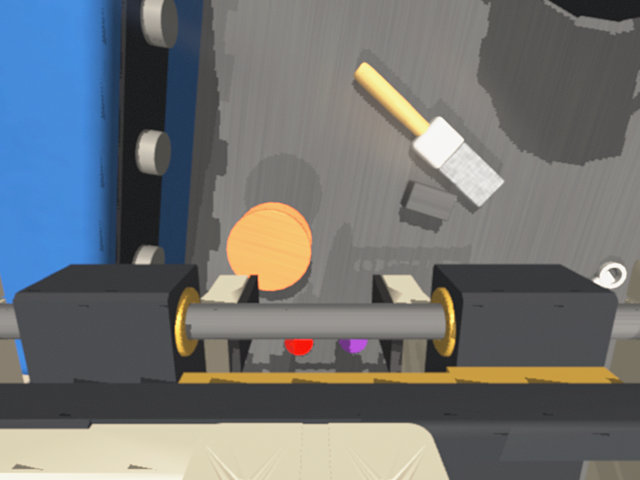

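The barrel reads port-down and the guard down. Boss bores show through the back bars at scene pixels (296,282) and (319,270). I need the heights of all four.

Run:
```python
from h import *
for n in ("scene","top"):
    c=load(f"pics/{n}6.npz"); W=cloud(c)
    if n=="scene":
        for u,v in((319,270),(320,271),(296,282),(301,275),(315,280),(285,277),(275,275)): print((u,v),w2m(W[v,u]),c["img"][v,u])
    else:
        for u,v in((330,210),(329,208),(334,211),(325,210)): print((u,v),w2m(W[v,u]),c["img"][v,u])
c=load("pics/scene6.npz")
cv2.imwrite("pics/s6b.png",cv2.resize(c["img"][235:310,262:345],(796,720),interpolation=cv2.INTER_CUBIC)[:600])
```

```text
(319, 270) [ 6.4 31.  36.5] [56 55 57]
(320, 271) [ 90.6  72.8 150.4] [78 78 79]
(296, 282) [ 78.4 -12.2  40.2] [49 48 50]
(301, 275) [105.7  20.5 123.3] [163 163 168]
(315, 280) [107.4  64.7 125.2] [160 159 165]
(285, 277) [ 53.2 -63.7   8.1] [120 119 121]
(275, 275) [ 95.3 -72.2  63.3] [93 91 93]
(330, 210) [ 52.7  -6.6 200.3] [166 172 170]
(329, 208) [ 82.5 -12.   37.6] [60 61 63]
(334, 211) [ 73.2 -22.8  40.1] [145 149 150]
(325, 210) [ 54.6   3.9 197.9] [166 172 172]
```

View pics/s6b.png

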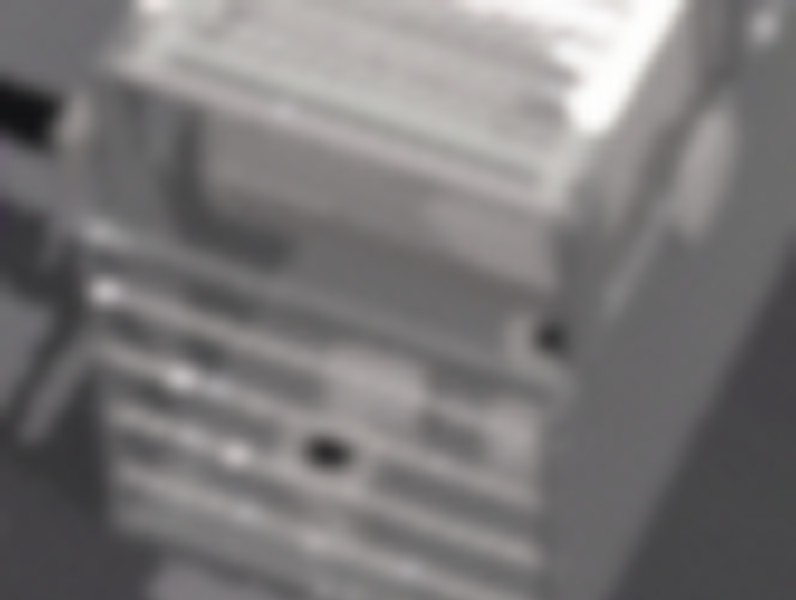

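Run:
```python
from h import *
M=np.array([EX,EY,[0,0,1]])
for n in ("scene","top"):
    c=load(f"pics/{n}6.npz"); W=cloud(c); m=((W-OM)@M.T*1000)
    k=(abs(m[...,0])<99)&(abs(m[...,1])<70)&(m[...,2]>12)&(m[...,2]<75)
    k&=~((abs(m[...,1])>66))
    n_,l,st,ce=cv2.connectedComponentsWithStats(k.astype(np.uint8),connectivity=8)
    print(n)
    for i in range(1,n_):
        P=m[l==i]
        if len(P)>2: print(np.round(ce[i]),len(P),"min",np.round(P.min(0)),"max",np.round(P.max(0)),"col",np.round(c["img"][l==i].mean()))
```

```text
scene
[317. 270.] 27 min [ 3. 16. 34.] max [20. 36. 44.] col 116.0
[301. 273.] 31 min [ 32. -30.  30.] max [47.  3. 44.] col 146.0
[300. 278.] 55 min [ 37. -28.  12.] max [66.  7. 42.] col 144.0
[315. 277.] 16 min [16. 11. 13.] max [46. 41. 46.] col 138.0
[296. 283.] 52 min [ 70. -32.  23.] max [87.  3. 45.] col 123.0
[315. 283.] 29 min [48. 28. 25.] max [61. 47. 41.] col 139.0
[295. 288.] 40 min [ 80. -23.  15.] max [99.  3. 41.] col 132.0
top
[329. 207.] 37 min [ 80. -27.  30.] max [88.  3. 44.] col 134.0
[330. 212.] 28 min [ 71. -28.  31.] max [76.  4. 44.] col 117.0
```

apply_moves:
  targets:
    - [[0.8,0.4,0],[0,0,0],50]
    - [[0.8,0.5,0],[0,0,0],50]
    - [[0.8,0.5,0],[0,0,0],50]
    - [[0.5,0.5,0],[0,0,0],50]
    - [[0,0,0],[0,0,0],50]

```text
time_s: 55.2
tcp_pos: [0.5809, -0.5013, 0.3003]
eef_rot: [-179.7, -0.3, -80.5]
contact_force: [0.4, -0.2, -0.4]
gripper_width: 0.05
```

Run:
```python
from h import *
from plant import r
show()
M=np.array([EX,EY,[0,0,1]])
for n in ("scene","top"):
    c=r.capture(n); cv2.imwrite(f"pics/{n}7.png",c["img"]); np.savez(f"pics/{n}7.npz",**c)
    W=cloud(c); m=((W-OM)@M.T*1000)
    k=(abs(m[...,0])<99)&(abs(m[...,1])<66)&(m[...,2]>12)&(m[...,2]<75)
    n_,l,st,ce=cv2.connectedComponentsWithStats(k.astype(np.uint8),connectivity=8)
    print(n)
    for i in range(1,n_):
        P=m[l==i]
        if len(P)>9: print(np.round(ce[i]),len(P),"min",np.round(P.min(0)),"med",np.round(np.median(P,0)),"max",np.round(P.max(0)))
    if n=="scene":
        for u,v in((315,283),(315,284),(316,283),(314,282),(313,284),(315,277),(315,276)): print((u,v),np.round(m[v,u]))
```

```text
t 55.2 p [ 0.5809 -0.5013  0.3003] rpy [-179.66   -0.33  -80.53] F [ 0.4 -0.2 -0.4] w 0.05
scene
[317. 270.] 27 min [ 2. 16. 32.] med [10. 26. 38.] max [21. 37. 42.]
[301. 273.] 31 min [ 27. -32.  28.] med [ 41. -12.  40.] max [45.  2. 44.]
[300. 278.] 56 min [ 39. -40.  13.] med [ 54. -10.  35.] max [69.  6. 45.]
[315. 277.] 15 min [33. 25. 35.] med [41. 32. 42.] max [47. 42. 47.]
[296. 283.] 52 min [ 68. -31.  23.] med [ 79. -12.  38.] max [87.  4. 44.]
[315. 283.] 28 min [49. 27. 21.] med [55. 39. 35.] max [62. 46. 46.]
[295. 288.] 43 min [ 79. -34.  12.] med [ 92. -10.  27.] max [96.  2. 43.]
(315, 283) [58. 41. 38.]
(315, 284) [55. 40. 30.]
(316, 283) [52. 41. 31.]
(314, 282) [59. 38. 43.]
(313, 284) [62. 36. 36.]
(315, 277) [38. 32. 39.]
(315, 276) [33. 29. 37.]
top
[329. 207.] 37 min [ 80. -27.  30.] med [ 84. -13.  39.] max [88.  3. 44.]
[330. 212.] 28 min [ 71. -28.  23.] med [ 73. -12.  37.] max [75.  4. 42.]
```

View pics/top7.png

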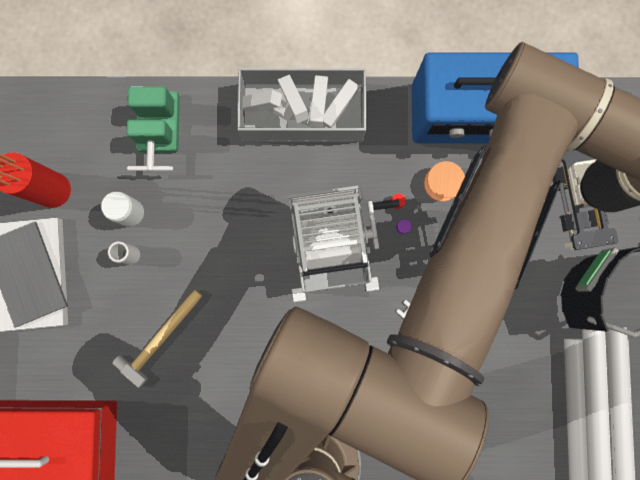

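View pics/scene7.png

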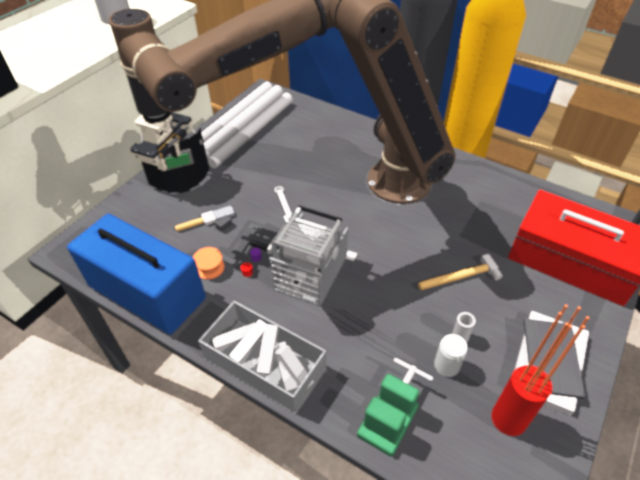

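```bash
python3 -c "
from h import *
from plant import r
s=show(); print(np.round(s['qd'],2)); print(r.close_job())"
```

```text
t 55.3 p [ 0.5827 -0.4993  0.3003] rpy [-179.62   -0.31  -80.43] F [ 0.5  0.3 -0.6] w 0.05
[ 1.37  0.04 -0.09 -0.17  0.08 -0.2 ]
the job is handed in; nothing more can be done
None
```

I did the whole sequence and handed the job in at 55 s; the interface gives no verdict. I cranked the barrel port-up, raised the guard to its back stop, put all four bosses in, lowered the guard, then cranked the port straight down.

**Last checks**
- **Guard:** the bar top measured about 202 mm, as expected for fully down.
- **Barrel:** the crank handle top measured 139 mm on the far side, which puts it at the port-down stop.
- **Bosses:** four separate clusters showed in the pan, at about (10, 26), (48, -11), (50, 37) and (84, -12) mm in the machine frame. All were below 47 mm high, and no bosses were left on the bench. Two of the four were seen only in part, through the bars.
- **Other things:** the ones in view looked unmoved, by eye only. The arm hid most of the wrench and the area around the angle block in the last top view, and the scene view showed nothing amiss. The arm was clear, with no contact force.

**What went wrong**
- **Guard hooked:** on leaving the guard the first time, a finger caught the bar and dragged it back up to about 0.56 rad. The bosses were still in the barrel. I pressed it down again with closed fingers before cranking.
- **Force at the stop:** that second press peaked at about 50 N at the wrist. That is below the 120 N wrist limit. The 40 N limit is for the arm and gripper body, and only the fingertips were in contact.
- **Guard speed:** I did not measure it directly. From the step sizes it was roughly 0.3 rad/s or less at the stops.

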